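# Clamp the re-glued veneer with rail clamps

### The arm

A 6-joint arm with a two-finger parallel gripper is mounted at the origin on the work surface. World frame = base frame: x ahead of the robot, y to its left, z up, the work surface at z = 0. Lengths are in m, angles in degrees, forces in N, time in s.
With the tool pointing down it reaches from about 0.35 to 0.875 m from the base axis. Payload 4.2 kg.
Tool frame: the origin (TCP) lies on the centre line of the jaws, within the pads' length; the fingertips stand 19 mm ahead of it and the grasp point (between the pads) is the TCP; x points along the fingers, y is the direction in which the jaws open and shut, and the axes are right-handed (so a half turn about x gives the same grasp; the last joint's range is limited). The gripper opens to 87 mm and grips with 3 to 60 N. Pads are 19 mm wide; open, the fingers measure 117 mm over their backs; the gripper's body (75 mm by 190 mm) begins 51 mm behind the grasp point.
Start: joints at [87.64, 22.042, 0.453, 0, -68.411, -14.817], TCP at [0.185, 0.597, 0.242] pointing down, gripper open.
Joint ranges: [-179.83, 179.83], [-69.29, 118.12], [-61.27, 80.66], [-181.25, 117.63], [-171.15, -9.14], [-177.46, 177.46]. Speed limits (degrees/s): [159.86, 159.86, 180, 180, 180, 180].

### API

Orientations are given as a 3x3 rotation matrix whose columns are the frame's x, y, z axes.
In Python, from station import r, viewer, job, spotter gives the robot as it stands.
- The arm moves only by the tool play_rows, never from a script. Its argument "commands" is a list of rows, each an object of numbers: "fingers": the gripper command: -1 is fully open, 1 is shut, values between are in proportion; "tx", "ty", "tz": the shift along the tool's x, y, z normalised to -1 to 1, where 1 is 750 mm; "ax", "ay", "az": the turn, a rotation vector about the tool's x, y, z normalised to -1 to 1, where 1 is pi rad. In form: [{"fingers": .., "tx": .., "ty": .., "tz": .., "ax": .., "ay": .., "az": ..}, ...]. A call has 1 to 5 rows; each row is the pose to reach, as a shift and turn from the pose commanded when the call began, along the tool's axes at that moment, turning the shorter way round; what a row does not reach only later rows make up. A row lasts 1/12 s, in which the tool goes at most 41.7 mm and 7.16 degrees, less where a joint would pass 70% of its speed; a pose out of reach is approached as far as the arm can. A call with a number of a shift or a turn outside -1 to 1 is refused whole. A call with a gripper value outside its range is refused whole. The fingers move at their own pace and stop on an object; the grip force is fixed at half the most. Time passes only in rows, so rows that repeat a pose let the fingers close. It gives the time, the measured TCP pose, the force and the opening at its end, in the units of the state.
- r.sense(): the state, without advancing time (a new reading comes with each control period).
- viewer.capture(name): name is "side" or "top" or "wrist"; returns a dict with "image" (480x640x3 uint8, red, green, blue), "fx", "fy", "cx", "cy" (pixels), "dist" ([k1, k2, p1, p2, k3] as OpenCV has them; the pictures are not rectified), "R" (3x3) and "t" (3): a world point X has camera coordinates R X + t; the wrist camera has in their place "mount" (4x4, takes a point from camera to tool coordinates, whose origin is the TCP and whose axes are the tool frame's). Camera axes: x right, y down, z forward; pixel columns grow to the right and rows downward; lengths in m; the calibration is good to about 2 mm. A picture is of the moment at which its call begins: read the wrist's pose just before it. There is no depth.
- job.finish_job(): hands the job in, once; it reports no verdict.
Trained networks look in a picture, given as the dict that the camera call returned (one of the last four; its "shot" number tells which), for a name from the list of things; names that differ only in an ending like _2 or _b are one class to them, and where a whole thing is asked for, a point or a joint stands for the part that bears it (a point fixed in the world has none). Each returns a list of dicts, best first, with "score" (0 to 1); they miss things now and then, are a little off and sometimes report something else, mostly with a low value. They report only what shows in the picture. A call takes as long as a camera call.
- spotter.find_in(name, picture): "uv" ([column, row] in pixels, amid what is visible of it).
- spotter.silhouettes(name, picture): "region" (480x640 bool, what is visible of it) and "uv" ([column, row] in pixels, amid what is visible of it).
The state is a dict: "time_s": time; "joints": joint angles; "joint_velocities": joint speeds; "effort": joint torques, N m; "tcp_pos": TCP position; "ee_rot": TCP orientation; "wrist_force": force on the tool from outside, world axes, zero at the start; "moment": the same for the moment, N m; "gripper_width": opening from 0.0 (shut) to 1.0 (fully open).
Only numpy, scipy, OpenCV 4.12 (cv2) and the standard library are available. Lean on these libraries where they do the work, as an engineer would, in place of code of your own. Each camera call takes 0.05 s, during which the arm holds its last target. There are 200 camera calls.

### The job

The veneer along the front of the cherry shelf has been re-glued and a plywood pressing block lies on each glued spot: put one of the rail clamps on every block (there may be a clamp to spare). Slide each clamp into the chrome rail from its open end, arm over the shelf, until its pad is centred over the block, then turn its wing clockwise until the pad meets the block, the clamp has taken up its play in the rail and it holds snugly, but do not force it. Do not shift the blocks, and do not disturb the bishop, the oak, the tumbler or the crate.

Things in the scene. Friction and masses are not known exactly. Their poses are not given: they have to be found in the camera images.
- clamp1: One of three alike rail clamps, 128 mm tall, 0.57 kg, loose. Origin: centre of the foot's underside; z up, x from post to screw, y along the foot (its sliding direction). Foot flange 40 (x) x 70 (y) mm, round ends, z 0-7; neck 15 x 70, round ends, z 7-16; shoe plate 50 x 70, z 16-24; arm 20 wide at z 58-74 from the post to the vertical screw at x = 56, y = 0. Balanced within 10 mm of the origin.
- clamp1_post (a point): Place to hold clamp1: on its upright aluminium post, 104 mm above the foot's underside, 8 mm behind (-x of) the foot's centre. Axes as the clamp's. The post is 20 (x) x 30 (y) mm, from z 24 to 118 mm above the underside; take it by its two y faces. The top of the wing handle stands 41 mm or more to its side.
- clamp1_pad: Round rubber-faced pad, 32 mm diameter, 7 mm thick, at the lower end of the screw of clamp1; origin = centre of its underside, at x = 56, y = 0, z = 39 mm minus the pad travel in the clamp's frame. It does not turn; it goes down as the wing is turned.
- clamp1_knob (a joint): Angle of the screw of clamp1 in rad, 0 to 6.28; clockwise from above raises the value and drives wing and pad DOWN, 16 mm per full turn (2.55 mm per rad). Friction about 0.1 N m keeps it where it is left. In the rail, from pad contact on, the next 1.1 rad cock the clamp up to about 0.046 rad, arm end rising, while the wing keeps its height; after that it grips hard, some 50 N more per rad.
- clamp1_wing (a point): Middle of the black wing handle on top of the screw of clamp1: a flat upright bar 12 mm thick, 46 mm long, 32 mm high (16 mm above and below this point); its thickness is along this point's x, its length along its y, z up. It lies 112 mm above the foot's underside, minus the pad travel; at screw angle 0 its length is along the clamp's y.
- clamp2: One of three alike rail clamps, 128 mm tall, 0.57 kg, loose. Origin: centre of the foot's underside; z up, x from post to screw, y along the foot (its sliding direction). Foot flange 40 (x) x 70 (y) mm, round ends, z 0-7; neck 15 x 70, round ends, z 7-16; shoe plate 50 x 70, z 16-24; arm 20 wide at z 58-74 from the post to the vertical screw at x = 56, y = 0. Balanced within 10 mm of the origin.
- clamp2_post (a point): Place to hold clamp2: on its upright aluminium post, 104 mm above the foot's underside, 8 mm behind (-x of) the foot's centre. Axes as the clamp's. The post is 20 (x) x 30 (y) mm, from z 24 to 118 mm above the underside; take it by its two y faces. The top of the wing handle stands 41 mm or more to its side.
- clamp2_pad: Round rubber-faced pad, 32 mm diameter, 7 mm thick, at the lower end of the screw of clamp2; origin = centre of its underside, at x = 56, y = 0, z = 39 mm minus the pad travel in the clamp's frame. It does not turn; it goes down as the wing is turned.
- clamp2_knob (a joint): Angle of the screw of clamp2 in rad, 0 to 6.28; clockwise from above raises the value and drives wing and pad DOWN, 16 mm per full turn (2.55 mm per rad). Friction about 0.1 N m keeps it where it is left. In the rail, from pad contact on, the next 1.1 rad cock the clamp up to about 0.046 rad, arm end rising, while the wing keeps its height; after that it grips hard, some 50 N more per rad.
- clamp2_wing (a point): Middle of the black wing handle on top of the screw of clamp2: a flat upright bar 12 mm thick, 46 mm long, 32 mm high (16 mm above and below this point); its thickness is along this point's x, its length along its y, z up. It lies 112 mm above the foot's underside, minus the pad travel; at screw angle 0 its length is along the clamp's y.
- clamp3: One of three alike rail clamps, 128 mm tall, 0.57 kg, loose. Origin: centre of the foot's underside; z up, x from post to screw, y along the foot (its sliding direction). Foot flange 40 (x) x 70 (y) mm, round ends, z 0-7; neck 15 x 70, round ends, z 7-16; shoe plate 50 x 70, z 16-24; arm 20 wide at z 58-74 from the post to the vertical screw at x = 56, y = 0. Balanced within 10 mm of the origin.
- clamp3_post (a point): Place to hold clamp3: on its upright aluminium post, 104 mm above the foot's underside, 8 mm behind (-x of) the foot's centre. Axes as the clamp's. The post is 20 (x) x 30 (y) mm, from z 24 to 118 mm above the underside; take it by its two y faces. The top of the wing handle stands 41 mm or more to its side.
- clamp3_pad: Round rubber-faced pad, 32 mm diameter, 7 mm thick, at the lower end of the screw of clamp3; origin = centre of its underside, at x = 56, y = 0, z = 39 mm minus the pad travel in the clamp's frame. It does not turn; it goes down as the wing is turned.
- clamp3_knob (a joint): Angle of the screw of clamp3 in rad, 0 to 6.28; clockwise from above raises the value and drives wing and pad DOWN, 16 mm per full turn (2.55 mm per rad). Friction about 0.1 N m keeps it where it is left. In the rail, from pad contact on, the next 1.1 rad cock the clamp up to about 0.046 rad, arm end rising, while the wing keeps its height; after that it grips hard, some 50 N more per rad.
- clamp3_wing (a point): Middle of the black wing handle on top of the screw of clamp3: a flat upright bar 12 mm thick, 46 mm long, 32 mm high (16 mm above and below this point); its thickness is along this point's x, its length along its y, z up. It lies 112 mm above the foot's underside, minus the pad travel; at screw angle 0 its length is along the clamp's y.
- shelf: Cherry shelf, fixed, top 130 mm above the table; along its robot-side edge a chrome C-section rail, slot up, 52 mm wide, top level with the shelf; channel 44 mm wide, 8.8 mm high, under 6 mm lips that leave a slot 18 mm wide. Small tools hang on hooks on its face, below the top. Origin: on the table below the rail's open end. x from the rail across the shelf; the rail runs 360 mm along -y to a closed end.
- rail_mouth (a point): Middle of the slot's floor where the rail's full section begins, 115.2 mm above the table; axes as the shelf's. Past it (+y) a flared lead-in sticks out 20 mm, 2 to 3 mm wider all round at its outer end. A foot enters only here, moving along -y, clamp axes parallel to these, arm over the shelf. Standing in the channel a clamp's origin is level with this point; play 1.8 mm up and down, 1.5 mm to each side.
- block1: Plywood pressing block, 50 (across the rail) x 60 (along it) x 18 mm thick, lying loose and flat on a glued spot on the shelf top beside the rail, 0.06 kg; origin = centre of its underside, about 56 mm from the rail's centre line, so that the screw of a clamp standing in the rail comes over its middle. Two or three blocks are present, at least 80 mm apart along the rail.
- block2: Plywood pressing block, 50 (across the rail) x 60 (along it) x 18 mm thick, lying loose and flat on a glued spot on the shelf top beside the rail, 0.06 kg; origin = centre of its underside, about 56 mm from the rail's centre line, so that the screw of a clamp standing in the rail comes over its middle. Two or three blocks are present, at least 80 mm apart along the rail.
- block3: Plywood pressing block, 50 (across the rail) x 60 (along it) x 18 mm thick, lying loose and flat on a glued spot on the shelf top beside the rail, 0.06 kg; origin = centre of its underside, about 56 mm from the rail's centre line, so that the screw of a clamp standing in the rail comes over its middle. Two or three blocks are present, at least 80 mm apart along the rail.
- bishop: Boxwood chess bishop, 99 mm tall, 38 mm base, standing at the back of the shelf; origin at its underside. Leave it alone.
- oak: Resin model oak, 115 mm tall, 60 mm base disc, standing at the back of the shelf; origin at its underside. Leave it alone.
- tumbler: Glass tumbler, 90 mm tall, 72 mm across, standing at the back of the shelf; origin at its underside. Leave it alone.
- crate: Open grey plastic crate, 130 x 110 x 75 mm, on the shelf past the rail's closed end; origin at its underside. Leave it alone.

How it is judged:
By the outcome, as a careful person would: the job done as asked, in the order asked, and still so for the second after the job is handed in, with the robot touching nothing.
Of block1, block2, block3 only 2 to 3 are there at a start; the rules pass over those that are not, and their reading is None.
At some moment in a run one of clamp1, clamp2, clamp3 may be knocked a few centimetres aside while the robot is not near it.
Once in a run the grip may slacken for a moment while it holds something.
It also fails if it takes over 210 s, if anything falls off the work surface, if the arm or the gripper's body presses on something with over 40 N, if the wrist force passes 120 N, or if a joint passes its speed limit or range.

## Working session

There is one attempt and no reset: what is moved stays moved. The work goes in short steps, Python scripts to look and compute and a tool call to move; the robot and the scene stay as the last step left them, time stands still between calls to the robot, and variables do not carry over. Pictures are saved under pics/ and viewed, about 12 in all and at most 16, crops included, and the job is handed in when it is done.

Besides the shell and the picture viewer there is one more tool, called as name(argument=value, ...) on one line, values as JSON. play_rows: Moves the arm, as the interface text tells. Its arguments: {"type":"object","properties":{"commands":{"type":"array"}},"required":["commands"]}

```bash
ls; mkdir -p pics
python3 - <<'E'
from station import r, viewer, job, spotter
import cv2, numpy as np
s=r.sense(); print({k:np.round(v,3).tolist() for k,v in s.items()})
for n in ("top","side"):
    p=viewer.capture(n); cv2.imwrite(f"pics/{n}0.png",p["image"][:,:,::-1])
    print(n,p["fx"],p["cx"],p["cy"],p["dist"],np.round(p["R"],3).tolist(),np.round(p["t"],3))
    for o in ("clamp1","clamp1_wing","clamp1_pad","block1","shelf","crate"):
        print(o,[(np.round(d["uv"]).tolist(),round(d["score"],2)) for d in spotter.find_in(o,p)])
E
```

```text
pics
{'time_s': 0.0, 'joints': [87.64, 22.089, 0.381, -0.028, -68.411, -14.818], 'joint_velocities': [-0.056, -0.028, 0.019, 0.039, 0.05, -0.059], 'effort': [-0.0, -39.067, 18.741, 4.22, 0.011, -0.0], 'tcp_pos': [0.184, 0.597, 0.24], 'ee_rot': [[-0.001, -0.296, -0.955], [-0.002, -0.955, 0.296], [-1.0, 0.002, -0.0]], 'wrist_force': [-0.956, -0.069, 0.961], 'moment': [-0.031, 0.016, -0.052], 'gripper_width': 0.997}
top 541.6574383296617 325.21803239719867 235.51371405063063 [-0.12184347  0.          0.          0.          0.        ] [[-0.092, -0.996, -0.003], [-0.975, 0.091, -0.202], [0.201, -0.015, -0.979]] [0.018 0.604 1.461]
clamp1 [([242.0, 287.0], 0.81), ([210.0, 233.0], 0.81), ([468.0, 198.0], 0.74), ([176.0, 303.0], 0.56)]
clamp1_wing [([230.0, 271.0], 0.62), ([167.0, 280.0], 0.6)]
clamp1_pad [([231.0, 271.0], 0.58), ([163.0, 283.0], 0.29)]
block1 [([375.0, 232.0], 0.87), ([409.0, 232.0], 0.76)]
shelf [([380.0, 202.0], 0.63)]
crate [([467.0, 198.0], 0.88)]
side 586.7172104278987 308.4424932469599 239.49727462125537 [-0.01011995  0.          0.          0.          0.        ] [[-0.957, -0.289, -0.001], [-0.208, 0.691, -0.692], [0.201, -0.662, -0.722]] [0.546 0.233 1.296]
clamp1 [([322.0, 354.0], 0.87), ([234.0, 369.0], 0.82), ([303.0, 347.0], 0.71), ([304.0, 439.0], 0.61)]
clamp1_wing [([301.0, 344.0], 0.54), ([253.0, 214.0], 0.54), ([215.0, 353.0], 0.21)]
clamp1_pad [([303.0, 344.0], 0.76), ([212.0, 350.0], 0.66)]
block1 [([322.0, 201.0], 0.86), ([330.0, 173.0], 0.8)]
shelf [([283.0, 218.0], 0.75)]
crate [([327.0, 125.0], 0.89)]
```

View pics/top0.png

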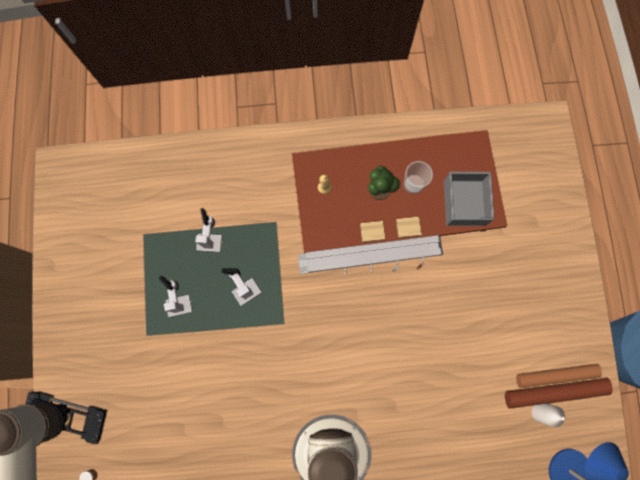

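View pics/side0.png

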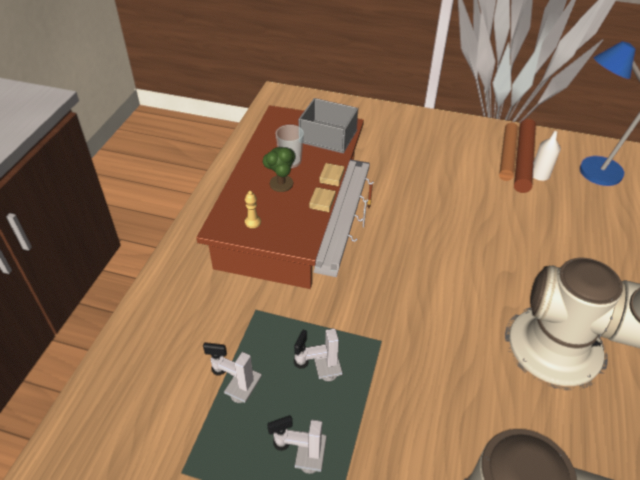

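Top view: rail from its open end at about (302,262) to (440,246), two blocks at (375,232) and (409,232), and three clamps on the mat. Next come helpers and a rough localisation.

```bash
cat > h.py <<'E'
from station import r, viewer, job, spotter
import cv2, numpy as np
from scipy.spatial.transform import Rotation as Ro
def shot(n,save=None):
    s=r.sense(); p=viewer.capture(n)
    if n=="wrist":
        T=np.eye(4);T[:3,:3]=s["ee_rot"];T[:3,3]=s["tcp_pos"]
        C=np.linalg.inv(T@np.array(p["mount"])); p["R"],p["t"]=C[:3,:3],C[:3,3]
    p["K"]=np.array([[p["fx"],0,p["cx"]],[0,p["fy"],p["cy"]],[0,0,1]])
    if save: cv2.imwrite(f"pics/{save}.png",p["image"][:,:,::-1])
    return p
def unproj(p,uv,z):
    n=cv2.undistortPoints(np.array(uv,float).reshape(-1,1,2),p["K"],np.array(p["dist"]))[:,0]
    d=np.c_[n,np.ones(len(n))]@np.array(p["R"]); c=-np.array(p["R"]).T@p["t"]
    return c+d*((z-c[2])/d[:,2])[:,None]
def proj(p,X):
    return cv2.projectPoints(np.array(X,float).reshape(-1,3),cv2.Rodrigues(np.array(p["R"]))[0],np.array(p["t"],float),p["K"],np.array(p["dist"]))[0][:,0]
def down(yaw):
    "tool pointing down, jaw axis (tool y) at angle yaw deg in world xy"
    a=np.radians(yaw); x=np.array([0,0,-1.]); y=np.array([np.cos(a),np.sin(a),0]); return np.c_[x,y,np.cross(x,y)]
def move(pos,yaw=None):
    s=r.sense(); R=np.array(s["ee_rot"]); t=R.T@(np.array(pos)-s["tcp_pos"])/.75
    a=np.zeros(3)
    if yaw is not None:
        c=[Ro.from_matrix(R.T@down(yaw+k)).as_rotvec() for k in(0,180)]; a=min(c,key=np.linalg.norm)/np.pi
    print("t",np.round(t,4),"a",np.round(a,4),"mm",np.round(t*750,1),"deg",np.round(a*180,1))
def st():
    s=r.sense(); R=np.array(s["ee_rot"]); print("t",round(s["time_s"],2),"tcp",np.round(s["tcp_pos"],4),"yaw",np.round(np.degrees(np.arctan2(R[1,1],R[0,1])),2),"tilt",np.round(R[:,0],3),"F",np.round(s["wrist_force"],1),"M",np.round(s["moment"],2),"w",round(s["gripper_width"]*87,1),"j",np.round(s["joints"],0))
E
python3 - <<'E'
from h import *
p=shot("top")
print("rail",unproj(p,[[302,262],[440,246],[300,254],[303,271],[292,153],[487,131],[505,227]],.13).round(3).tolist())
print("blocks",unproj(p,[[372.5,230.5],[408.5,227]],.148).round(3).tolist())
print("plates",unproj(p,[[246,292],[178,306],[208,243]],.024).round(3).tolist())
w=shot("wrist","w0"); print(w["fx"],np.array(w["mount"]).round(3).tolist(), (-w["R"].T@w["t"]).round(3))
for c in [(320,240)]: print(unproj(w,[c],.0))
E
```

```text
rail [[0.523, 0.031, 0.13], [0.532, -0.341, 0.13], [0.545, 0.034, 0.13], [0.499, 0.03, 0.13], [0.831, 0.033, 0.13], [0.848, -0.522, 0.13], [0.567, -0.527, 0.13]]
blocks [[0.587, -0.163, 0.148], [0.588, -0.26, 0.148]]
plates [[0.469, 0.2, 0.024], [0.446, 0.396, 0.024], [0.62, 0.301, 0.024]]
390.57194473077186 [[-0.0, -0.242, 0.97, -0.142], [1.0, 0.0, 0.0, -0.0], [-0.0, 0.97, 0.242, -0.065], [0.0, 0.0, 0.0, 1.0]] [0.247 0.578 0.384]
[[0.14758006 0.60100519 0.        ]]
```

```bash
python3 -c "
from h import *
move([.58,.30,.36],-90)"
```

```text
t [-0.1579  0.2227 -0.6207] a [-0.0954  0.      0.    ] mm [-118.4  167.1 -465.6] deg [-17.2   0.    0. ]
```

View pics/w0.png

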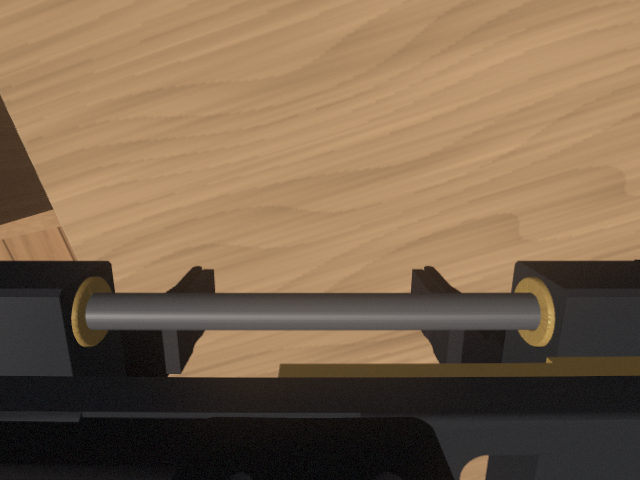

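The wrist view is clear only in its upper half (rows < 260), since the gripper fills the rest. I'll adjust the viewpoint for that.

```bash
python3 -c "
from h import *
move([.45,.30,.40],-90)"
```

```text
t [-0.2113  0.2739 -0.4551] a [-0.0954  0.      0.    ] mm [-158.4  205.5 -341.4] deg [-17.2   0.    0. ]
```

play_rows(commands=[{"fingers": -1,"tx": -0.1,"ty": 0.13,"tz": -0.215,"ax": 0,"ay": 0,"az": 0},{"fingers": -1,"tx": -0.1,"ty": 0.13,"tz": -0.215,"ax": 0,"ay": 0,"az": 0},{"fingers": -1,"tx": -0.1,"ty": 0.13,"tz": -0.215,"ax": 0,"ay": 0,"az": 0},{"fingers": -1,"tx": -0.1,"ty": 0.13,"tz": -0.215,"ax": 0,"ay": 0,"az": 0},{"fingers": -1,"tx": -0.1,"ty": 0.13,"tz": -0.215,"ax": 0,"ay": 0,"az": 0}])

```text
time_s: 1.22
tcp_pos: [0.311, 0.4546, 0.3179]
ee_rot: [[0.001, -0.295, -0.955], [0.001, -0.955, 0.295], [-1.0, -0.001, -0.0]]
wrist_force: [-0.1, 1.0, 1.1]
gripper_width: 1.0
```

play_rows(commands=[{"fingers": -1,"tx": -0.1,"ty": 0.13,"tz": -0.215,"ax": 0,"ay": 0,"az": 0},{"fingers": -1,"tx": -0.1,"ty": 0.13,"tz": -0.215,"ax": 0,"ay": 0,"az": 0},{"fingers": -1,"tx": -0.1,"ty": 0.13,"tz": -0.215,"ax": 0,"ay": 0,"az": 0},{"fingers": -1,"tx": -0.1,"ty": 0.13,"tz": -0.215,"ax": 0,"ay": 0,"az": 0},{"fingers": -1,"tx": -0.1,"ty": 0.13,"tz": -0.215,"ax": 0,"ay": 0,"az": 0}])

```text
time_s: 1.63
tcp_pos: [0.4362, 0.3135, 0.3932]
ee_rot: [[0.001, -0.296, -0.955], [0.001, -0.955, 0.296], [-1.0, -0.001, -0.001]]
wrist_force: [0.2, 1.3, -0.1]
gripper_width: 1.0
```

play_rows(commands=[{"fingers": -1,"tx": -0.011,"ty": 0.014,"tz": -0.025,"ax": -0.0954,"ay": 0,"az": 0},{"fingers": -1,"tx": -0.011,"ty": 0.014,"tz": -0.025,"ax": -0.0954,"ay": 0,"az": 0},{"fingers": -1,"tx": -0.011,"ty": 0.014,"tz": -0.025,"ax": -0.0954,"ay": 0,"az": 0},{"fingers": -1,"tx": -0.011,"ty": 0.014,"tz": -0.025,"ax": -0.0954,"ay": 0,"az": 0},{"fingers": -1,"tx": -0.011,"ty": 0.014,"tz": -0.025,"ax": -0.0954,"ay": 0,"az": 0}])

```text
time_s: 2.05
tcp_pos: [0.4499, 0.2998, 0.3998]
ee_rot: [[-0.0, -0.002, -1.0], [0.0, -1.0, 0.002], [-1.0, -0.0, 0.0]]
wrist_force: [0.7, 0.2, 0.3]
gripper_width: 1.003
```

```bash
python3 -c "
from h import *
st(); p=shot('wrist','w1')
for o in ('clamp1','clamp1_wing','clamp1_post'):
    print(o,[(np.round(d['uv']).tolist(),round(d['score'],2)) for d in spotter.find_in(o,p)])
move([.46,-.14,.40],-90)"
```

```text
t 2.05 tcp [0.4499 0.2998 0.3998] yaw -90.11 tilt [-0.  0. -1.] F [0.7 0.2 0.3] M [-0.03  0.   -0.01] w 87.3 j [ 51.  10.   6.  -0. -86.  39.]
clamp1 [([391.0, 165.0], 0.86), ([228.0, 182.0], 0.76), ([590.0, 76.0], 0.72), ([317.0, 42.0], 0.63)]
clamp1_wing [([382.0, 133.0], 0.76), ([232.0, 185.0], 0.66)]
clamp1_post [([387.0, 163.0], 0.97)]
t [-2.00e-04  5.87e-01 -1.39e-02] a [-0.      0.     -0.0001] mm [-2.000e-01  4.402e+02 -1.040e+01] deg [-0.  0. -0.]
```

View pics/w1.png

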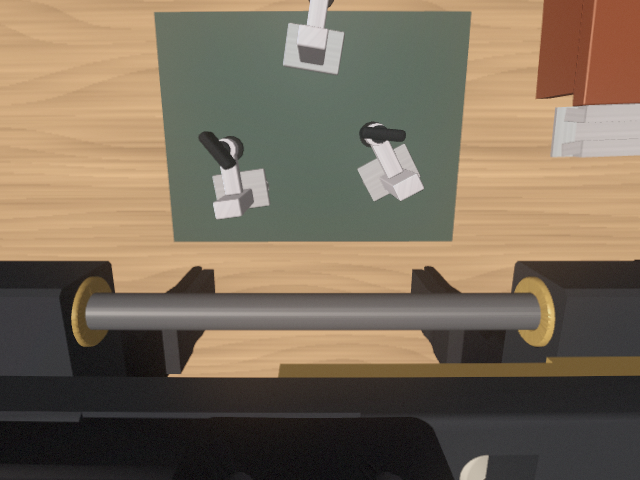

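Clamps are at about (391,175), (232,195) and (315,40); the rail mouth is at about (560,130). Now I'll look at the rail.

play_rows(commands=[{"fingers": -1,"tx": 0,"ty": 0.27,"tz": -0.007,"ax": 0,"ay": 0,"az": 0},{"fingers": -1,"tx": 0,"ty": 0.27,"tz": -0.007,"ax": 0,"ay": 0,"az": 0},{"fingers": -1,"tx": 0,"ty": 0.27,"tz": -0.007,"ax": 0,"ay": 0,"az": 0},{"fingers": -1,"tx": 0,"ty": 0.27,"tz": -0.007,"ax": 0,"ay": 0,"az": 0},{"fingers": -1,"tx": 0,"ty": 0.27,"tz": -0.007,"ax": 0,"ay": 0,"az": 0}])

```text
time_s: 2.67
tcp_pos: [0.4545, 0.0956, 0.4002]
ee_rot: [[0.001, 0.0, -1.0], [0.0, -1.0, -0.0], [-1.0, -0.0, -0.001]]
wrist_force: [0.9, -0.3, 0.4]
gripper_width: 1.001
```

play_rows(commands=[{"fingers": -1,"tx": 0,"ty": 0.27,"tz": -0.007,"ax": 0,"ay": 0,"az": 0},{"fingers": -1,"tx": 0,"ty": 0.27,"tz": -0.007,"ax": 0,"ay": 0,"az": 0},{"fingers": -1,"tx": 0,"ty": 0.27,"tz": -0.007,"ax": 0,"ay": 0,"az": 0},{"fingers": -1,"tx": 0,"ty": 0.27,"tz": -0.007,"ax": 0,"ay": 0,"az": 0},{"fingers": -1,"tx": 0,"ty": 0.27,"tz": -0.007,"ax": 0,"ay": 0,"az": 0}])

```text
time_s: 3.08
tcp_pos: [0.4598, -0.1071, 0.4002]
ee_rot: [[0.001, -0.0, -1.0], [-0.0, -1.0, 0.0], [-1.0, 0.0, -0.001]]
wrist_force: [0.8, 1.0, 0.1]
gripper_width: 0.996
```

play_rows(commands=[{"fingers": -1,"tx": 0,"ty": 0.047,"tz": 0,"ax": 0,"ay": 0,"az": 0},{"fingers": -1,"tx": 0,"ty": 0.047,"tz": 0,"ax": 0,"ay": 0,"az": 0},{"fingers": -1,"tx": 0,"ty": 0.047,"tz": 0,"ax": 0,"ay": 0,"az": 0},{"fingers": -1,"tx": 0,"ty": 0.047,"tz": 0,"ax": 0,"ay": 0,"az": 0}])

```text
time_s: 3.42
tcp_pos: [0.4603, -0.14, 0.3997]
ee_rot: [[-0.0, -0.0, -1.0], [0.0, -1.0, 0.0], [-1.0, -0.0, 0.0]]
wrist_force: [0.2, -0.2, -0.3]
gripper_width: 0.997
```

```bash
python3 -c "
from h import *
st(); p=shot('wrist','w2')
import pickle; pickle.dump(p,open('w2.pkl','wb'))
for o in ('block1',):
  for d in spotter.silhouettes(o,p):
    m=d['region'].astype(np.uint8); c=cv2.findContours(m,0,2)[0]; c=max(c,key=cv2.contourArea)
    print(o,np.round(d['uv']),round(d['score'],2),m.sum(),cv2.minAreaRect(c))
"
```

```text
t 3.42 tcp [ 0.4603 -0.14    0.3997] yaw -90.03 tilt [-0.  0. -1.] F [ 0.2 -0.2 -0.3] M [ 0.01 -0.09  0.04] w 86.8 j [  2.   3.  -2.  -0. -85.  88.]
block1 [440.  68.] 0.68 3765 ((439.0, 70.0), (58.0, 68.0), 90.0)
block1 [335.  71.] 0.63 3471 ((337.5, 73.0), (56.0, 63.0), 90.0)
```

View pics/w2.png

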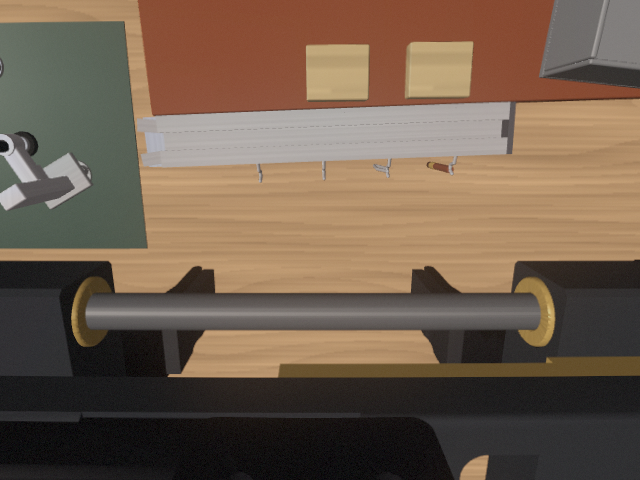

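```bash
python3 -c "
from h import *
import pickle; p=pickle.load(open('w2.pkl','rb'))
im=p['image']; g=cv2.cvtColor(im,cv2.COLOR_RGB2GRAY)
L=cv2.createLineSegmentDetector().detect(g)[0][:,0]
for l in L:
  n=np.hypot(l[2]-l[0],l[3]-l[1])
  if l[[1,3]].max()<200 and 130<l[0]<540 and 95<l[1] and n>12:
    z=.13; q=unproj(p,l.reshape(2,2),z); a=np.degrees(np.arctan2(*(q[0]-q[1])[:2])); print(np.round(l,1),q[:,:2].round(4).tolist(),'ang',round((a+90)%180-90,2))
for b in ([306,45,369.5,101],[406,42,472,98]): pass
c=cv2.resize(im[90:180,130:330],None,fx=4,fy=4,interpolation=cv2.INTER_CUBIC); cv2.imwrite('pics/c1.png',c[:,:,::-1])
for l in L:
  n=np.hypot(l[2]-l[0],l[3]-l[1])
  if l[[1,3]].max()<106 and 295<l[0]<490 and n>20: q=unproj(p,l.reshape(2,2),.148); print('blk',np.round(l,1),q[:,:2].round(4).tolist())
"
```

```text
[508.1 101.2 146.8 115.6] [[0.561, -0.3367], [0.5471, 0.0286]] ang -2.18
[500.4 135.7 501.7 120.6] [[0.5272, -0.3326], [0.5422, -0.3322]] ang 88.54
[508.7 118.1 509.7 103.1] [[0.5447, -0.3391], [0.5593, -0.3384]] ang 87.32
[138.4 164.2 140.4 182. ] [[0.4984, 0.0424], [0.4798, 0.0422]] ang 89.31
[306.9  99.1 365.6  98.4] [[0.5625, -0.1338], [0.5633, -0.1927]] ang -0.7
[447.1 172.3 425.9 167. ] [[0.4898, -0.2805], [0.4953, -0.2579]] ang 13.6
[367.2  96.9 368.3  45.6] [[0.5647, -0.1943], [0.6122, -0.1938]] ang 89.39
[505.7 154.4 507.1 138. ] [[0.5084, -0.3403], [0.5249, -0.3398]] ang 88.49
[137.5 149.4 139.  163.2] [[0.5135, 0.0416], [0.4995, 0.0416]] ang 89.78
[515.3 104.4 511.4 154.3] [[0.5581, -0.3443], [0.5084, -0.3462]] ang 87.82
[405.6  96.3 466.9  95.6] [[0.5653, -0.2328], [0.5662, -0.2943]] ang -0.82
[428.4 160.5 446.9 164.3] [[0.502, -0.26], [0.4981, -0.2796]] ang 11.22
[151.4 113.3 137.2   0.4] [[0.5493, 0.0238], [0.6529, 0.0276]] ang 87.85
[259.4 162.8 319.4 160.6] [[0.4996, -0.0842], [0.5017, -0.1467]] ang -1.98
[325.6 160.4 385.6 158.3] [[0.502, -0.1531], [0.5041, -0.2154]]
[... 892 characters left out ...]
] ang -0.48
[401.9 189.4 426.9 189.4] [[0.4718, -0.234], [0.4718, -0.2605]] ang -0.04
blk [306.9  99.1 365.6  98.4] [[0.5609, -0.1341], [0.5616, -0.1904]]
blk [305.3  45.6 306.   99.4] [[0.6084, -0.1328], [0.5607, -0.1333]]
blk [367.2  96.9 368.3  45.6] [[0.563, -0.1919], [0.6085, -0.1914]]
blk [470.6  41.2 410.6  41.5] [[0.6127, -0.2868], [0.6121, -0.2308]]
blk [469.   94.4 472.5  43. ] [[0.5656, -0.2895], [0.6111, -0.2887]]
blk [366.9  43.8 306.9  44.3] [[0.61, -0.1901], [0.6096, -0.1343]]
blk [405.6  96.3 466.9  95.6] [[0.5636, -0.2287], [0.5644, -0.2876]]
blk [407.5  44.2 404.9  97. ] [[0.6098, -0.228], [0.563, -0.228]]
blk [346.9 101.9 309.4 101.9] [[0.5584, -0.1725], [0.5584, -0.1365]]
```

View pics/c1.png

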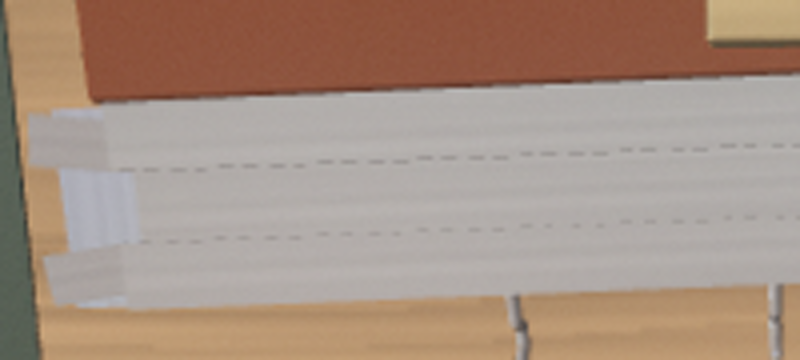

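Rail: tilt +2.18°, measured width 51.6 mm (52 given), mouth at about y=0.018. Block tops measure 60×49 mm at (0.5855,-0.1625) and (0.588,-0.2586), and the top camera agrees. Next is a close look at the nearest clamp.

play_rows(commands=[{"fingers": -1,"tx": 0.07,"ty": -0.23,"tz": 0.04,"ax": 0,"ay": 0,"az": 0},{"fingers": -1,"tx": 0.07,"ty": -0.23,"tz": 0.04,"ax": 0,"ay": 0,"az": 0},{"fingers": -1,"tx": 0.07,"ty": -0.23,"tz": 0.04,"ax": 0,"ay": 0,"az": 0},{"fingers": -1,"tx": 0.07,"ty": -0.23,"tz": 0.04,"ax": 0,"ay": 0,"az": 0},{"fingers": -1,"tx": 0.07,"ty": -0.23,"tz": 0.04,"ax": 0,"ay": 0,"az": 0}])

```text
time_s: 3.93
tcp_pos: [0.4284, 0.0364, 0.346]
ee_rot: [[-0.002, 0.006, -1.0], [0.001, -1.0, -0.006], [-1.0, -0.001, 0.002]]
wrist_force: [0.4, 0.1, 0.1]
gripper_width: 1.005
```

play_rows(commands=[{"fingers": -1,"tx": 0.063,"ty": -0.225,"tz": 0.04,"ax": 0,"ay": 0,"az": 0},{"fingers": -1,"tx": 0.063,"ty": -0.225,"tz": 0.04,"ax": 0,"ay": 0,"az": 0},{"fingers": -1,"tx": 0.063,"ty": -0.225,"tz": 0.04,"ax": 0,"ay": 0,"az": 0},{"fingers": -1,"tx": 0.063,"ty": -0.225,"tz": 0.04,"ax": 0,"ay": 0,"az": 0},{"fingers": -1,"tx": 0.063,"ty": -0.225,"tz": 0.04,"ax": 0,"ay": 0,"az": 0}])

```text
time_s: 4.35
tcp_pos: [0.3982, 0.2057, 0.2985]
ee_rot: [[-0.002, 0.007, -1.0], [-0.0, -1.0, -0.007], [-1.0, 0.0, 0.002]]
wrist_force: [-0.5, -0.1, -0.6]
gripper_width: 0.997
```

```bash
cat >> h.py <<'E'
def box(x0,x1,y0,y1,z0,z1): return np.array([[x,y,z] for x in(x0,x1) for y in(y0,y1) for z in(z0,z1)])/1000.
def clampparts(phi):
    d=2.546*phi; P=[box(-20,20,-30,30,0,7),box(-25,25,-35,35,16,24),box(-18,2,-15,15,24,118),box(2,56,-10,10,58,74)]
    th=np.linspace(0,2*np.pi,16)[:-1]; c=lambda rad,z:np.c_[56+rad*np.cos(th),rad*np.sin(th),z+0*th]/1000
    P.append(np.r_[c(16,39-d),c(16,46-d)]); P.append(np.r_[c(5,46-d),c(5,100-d)])
    w=box(-6,6,-23,23,96-d,128-d); R=Ro.from_euler("z",-phi).as_matrix(); P.append(w@R.T+[.056,0,0]); return P
def render(p,q):
    x,y,yaw,phi=q[:4]; z=q[4] if len(q)>4 else 0; R=Ro.from_euler("z",yaw).as_matrix(); m=np.zeros((480,640),np.uint8)
    for P in clampparts(phi):
        h=cv2.convexHull(proj(p,P@R.T+[x,y,z]).astype(np.float32)); cv2.fillConvexPoly(m,np.round(h*16).astype(np.int32),255,cv2.LINE_AA,4)
    return m/255.
def fit(p,mask,q0):
    from scipy.optimize import minimize
    b=cv2.GaussianBlur(mask.astype(float),(0,0),1)
    f=lambda v:((cv2.GaussianBlur(render(p,np.array(q0)+v*[.01,.01,.1,.3]),(0,0),1)-b)**2).sum()
    o=minimize(f,np.zeros(4),method="Nelder-Mead",options=dict(initial_simplex=np.r_[np.zeros((1,4)),np.eye(4)],maxiter=250,xatol=.01,fatol=.5))
    q=np.array(q0)+o.x*[.01,.01,.1,.3]; m=render(p,q)>.5; return q,(m&mask).sum()/(m|mask).sum()
E
python3 - <<'E'
from h import *
st(); p=shot('wrist')
im=p['image'].copy()
ds=[d for d in spotter.silhouettes('clamp1',p) if d['score']>.5]
print([(d['uv'],d['score']) for d in ds])
d=min(ds,key=lambda d:np.hypot(*(unproj(p,[d['uv']],.05)[0,:2]-[.47,.2])))
c=unproj(p,[d['uv']],.05)[0]
best=max((fit(p,d['region'],[c[0],c[1],yw,ph]) for yw in(.2,.5,.8) for ph in(.4,1.2,2.5)),key=lambda t:t[1])
q=best[0]; print('xyyaw phi',q.round(4),np.degrees(q[2:]).round(1),'iou',best[1])
m=(render(p,q)>.5).astype(np.uint8)
cv2.drawContours(im,cv2.findContours(m,0,2)[0],-1,(255,0,0),1)
cv2.drawContours(im,cv2.findContours(d['region'].astype(np.uint8),0,2)[0],-1,(0,255,0),1)
u,v=map(int,d['uv']); u0,v0=max(0,u-100),max(0,v-75); cv2.imwrite('pics/c2.png',cv2.resize(im[v0:v0+150,u0:u0+200],None,fx=4,fy=4)[:,:,::-1])
E
```

```text
t 4.35 tcp [0.3982 0.2057 0.2985] yaw -89.61 tilt [-0.002 -0.    -1.   ] F [-0.5 -0.1 -0.6] M [-0.03 -0.05 -0.04] w 86.7 j [ 48.   2. -17.  -0. -71.  42.]
[([305.5, 113.4], 0.87), ([106.0, 136.2], 0.79)]
xyyaw phi [0.4694 0.1998 0.4874 3.7315] [ 27.9 213.8] iou 0.9232597623089983
```

View pics/c2.png

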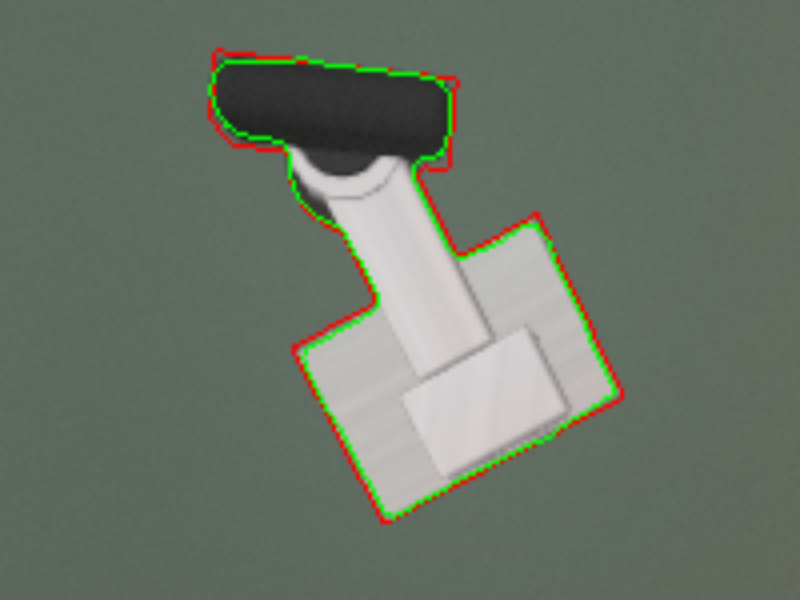

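Run:
```python
from h import *
p=shot('wrist')
ds=[d for d in spotter.silhouettes('clamp1',p) if d['score']>.5]
d=min(ds,key=lambda d:np.hypot(*(unproj(p,[d['uv']],.05)[0,:2]-[.47,.2])))
k=np.ones((3,3),np.uint8)
for msk in (d['region'],cv2.dilate(d['region'].astype(np.uint8),k)>0):
  for ph in (.59,3.73):
    q,i=fit(p,msk,[.4694,.1998,.487,ph]); print(q.round(4),np.degrees(q[2:]).round(1),i)
    if ph<1: P=q[:2]-.008*np.array([np.cos(q[2]),np.sin(q[2])]); print(P); move([*P,.26],np.degrees(q[2])-90)
```

```text
[0.469  0.1996 0.5011 0.6497] [28.7 37.2] 0.9206268958543984
[0.46196092 0.19574083]
t [ 0.0538  0.008  -0.0826] a [-1.588e-01 -1.000e-04 -1.000e-04] mm [ 40.4   6.  -62. ] deg [-28.6  -0.   -0. ]
[0.4693 0.2    0.4937 3.7668] [ 28.3 215.8] 0.9362871372144942
[0.4688 0.1996 0.4969 0.6086] [28.5 34.9] 0.9555227310027901
[0.46175751 0.19577627]
t [ 0.0538  0.008  -0.0823] a [-1.574e-01 -1.000e-04 -1.000e-04] mm [ 40.4   6.  -61.8] deg [-28.3  -0.   -0. ]
[0.4694 0.1999 0.4921 3.7368] [ 28.2 214.1] 0.9501403334984315
```

play_rows(commands=[{"fingers": -1,"tx": 0.0538,"ty": 0.008,"tz": -0.0824,"ax": -0.158,"ay": 0,"az": 0},{"fingers": -1,"tx": 0.0538,"ty": 0.008,"tz": -0.0824,"ax": -0.158,"ay": 0,"az": 0},{"fingers": -1,"tx": 0.0538,"ty": 0.008,"tz": -0.0824,"ax": -0.158,"ay": 0,"az": 0},{"fingers": -1,"tx": 0.0538,"ty": 0.008,"tz": -0.0824,"ax": -0.158,"ay": 0,"az": 0},{"fingers": -1,"tx": 0.0538,"ty": 0.008,"tz": -0.0824,"ax": -0.158,"ay": 0,"az": 0}])

```text
time_s: 4.97
tcp_pos: [0.4628, 0.1937, 0.2598]
ee_rot: [[-0.0, 0.476, -0.879], [-0.0, -0.879, -0.476], [-1.0, 0.0, 0.0]]
wrist_force: [-0.6, 0.3, 0.5]
gripper_width: 1.002
```

Run:
```python
from h import *
st(); move([.4619,.1958,.104],28.4-90)
```

```text
t 4.97 tcp [0.4628 0.1937 0.2598] yaw -61.58 tilt [-0. -0. -1.] F [-0.6  0.3  0.5] M [-0.05 -0.04 -0.03] w 87.1 j [ 41.   9. -15.   0. -66.  77.]
t [ 0.2077 -0.0031 -0.0003] a [ 0.0001  0.0001 -0.0001] mm [155.8  -2.4  -0.2] deg [ 0.  0. -0.]
```

play_rows(commands=[{"fingers": -1,"tx": 0.2077,"ty": -0.002,"tz": 0,"ax": 0,"ay": 0,"az": 0},{"fingers": -1,"tx": 0.2077,"ty": -0.002,"tz": 0,"ax": 0,"ay": 0,"az": 0},{"fingers": -1,"tx": 0.2077,"ty": -0.002,"tz": 0,"ax": 0,"ay": 0,"az": 0},{"fingers": -1,"tx": 0.2077,"ty": -0.002,"tz": 0,"ax": 0,"ay": 0,"az": 0},{"fingers": -1,"tx": 0.2077,"ty": -0.002,"tz": 0,"ax": 0,"ay": 0,"az": 0}])

```text
time_s: 5.38
tcp_pos: [0.458, 0.193, 0.099]
ee_rot: [[-0.01, 0.471, -0.882], [-0.007, -0.882, -0.471], [-1.0, 0.001, 0.012]]
wrist_force: [-1.1, -0.8, 0.1]
gripper_width: 1.0
```

Run:
```python
from h import *
st(); move([.4619,.1958,.104],28.4-90)
```

```text
t 5.38 tcp [0.458 0.193 0.099] yaw -61.87 tilt [-0.01  -0.007 -1.   ] F [-1.1 -0.8  0.1] M [-0.12  0.04  0.03] w 87.0 j [ 42.  19. -28.  -0. -44.  77.]
t [-0.0068 -0.0008 -0.0063] a [-0.0015  0.0039 -0.0005] mm [-5.1 -0.6 -4.7] deg [-0.3  0.7 -0.1]
```

play_rows(commands=[{"fingers": -1,"tx": 0,"ty": 0,"tz": 0,"ax": 0,"ay": 0,"az": 0},{"fingers": -1,"tx": 0,"ty": 0,"tz": 0,"ax": 0,"ay": 0,"az": 0},{"fingers": -1,"tx": 0,"ty": 0,"tz": 0,"ax": 0,"ay": 0,"az": 0}])

```text
time_s: 5.63
tcp_pos: [0.4632, 0.1974, 0.1068]
ee_rot: [[0.005, 0.476, -0.88], [0.004, -0.88, -0.476], [-1.0, -0.001, -0.006]]
wrist_force: [0.1, 0.0, 0.6]
gripper_width: 1.004
```

Run:
```python
from h import *
st(); move([.4619,.1958,.104],28.4-90)
```

```text
t 5.63 tcp [0.4632 0.1974 0.1068] yaw -61.6 tilt [ 0.005  0.004 -1.   ] F [0.1 0.  0.6] M [-0.05 -0.05  0.  ] w 87.3 j [ 42.  19. -27.   0. -44.  77.]
t [0.0037 0.0011 0.0026] a [ 0.     -0.0019  0.0003] mm [2.8 0.8 1.9] deg [ 0.  -0.3  0. ]
```

play_rows(commands=[{"fingers": -1,"tx": 0,"ty": 0,"tz": 0,"ax": 0,"ay": 0,"az": 0},{"fingers": -1,"tx": 0,"ty": 0,"tz": 0,"ax": 0,"ay": 0,"az": 0},{"fingers": -1,"tx": 0,"ty": 0,"tz": 0,"ax": 0,"ay": 0,"az": 0},{"fingers": 1,"tx": 0,"ty": 0,"tz": 0,"ax": 0,"ay": 0,"az": 0},{"fingers": 1,"tx": 0,"ty": 0,"tz": 0,"ax": 0,"ay": 0,"az": 0}])

```text
time_s: 6.05
tcp_pos: [0.4615, 0.1964, 0.1043]
ee_rot: [[0.0, 0.476, -0.879], [0.0, -0.879, -0.476], [-1.0, -0.0, -0.001]]
wrist_force: [-0.1, 0.0, -0.7]
gripper_width: 0.922
```

play_rows(commands=[{"fingers": 1,"tx": 0,"ty": 0,"tz": 0,"ax": 0,"ay": 0,"az": 0},{"fingers": 1,"tx": 0,"ty": 0,"tz": 0,"ax": 0,"ay": 0,"az": 0},{"fingers": 1,"tx": 0,"ty": 0,"tz": 0,"ax": 0,"ay": 0,"az": 0},{"fingers": 1,"tx": 0,"ty": 0,"tz": 0,"ax": 0,"ay": 0,"az": 0},{"fingers": 1,"tx": 0,"ty": 0,"tz": 0,"ax": 0,"ay": 0,"az": 0}])

```text
time_s: 6.47
tcp_pos: [0.4614, 0.1963, 0.1039]
ee_rot: [[-0.0, 0.476, -0.879], [-0.0, -0.879, -0.476], [-1.0, 0.0, 0.0]]
wrist_force: [0.0, -0.3, -0.1]
gripper_width: 0.555
```

Run:
```python
from h import *
st(); move([.4619,.1958,.104],28.4-90)
```

```text
t 6.47 tcp [0.4614 0.1963 0.1039] yaw -61.56 tilt [-0. -0. -1.] F [ 0.  -0.3 -0.1] M [-0.02 -0.01 -0.02] w 48.3 j [ 42.  19. -27.   0. -44.  77.]
t [-0.0002  0.0009 -0.0002] a [ 0.0002  0.0001 -0.    ] mm [-0.1  0.6 -0.2] deg [ 0.  0. -0.]
```

play_rows(commands=[{"fingers": 1,"tx": 0,"ty": 0,"tz": 0,"ax": 0,"ay": 0,"az": 0},{"fingers": 1,"tx": 0,"ty": 0,"tz": 0,"ax": 0,"ay": 0,"az": 0},{"fingers": 1,"tx": 0,"ty": 0,"tz": 0,"ax": 0,"ay": 0,"az": 0},{"fingers": 1,"tx": 0,"ty": 0,"tz": 0,"ax": 0,"ay": 0,"az": 0},{"fingers": 1,"tx": 0,"ty": 0,"tz": 0,"ax": 0,"ay": 0,"az": 0}])

```text
time_s: 6.88
tcp_pos: [0.4615, 0.1962, 0.1039]
ee_rot: [[-0.0, 0.476, -0.879], [-0.0, -0.879, -0.476], [-1.0, 0.0, 0.0]]
wrist_force: [0.3, -0.7, 0.3]
gripper_width: 0.34
```

play_rows(commands=[{"fingers": 1,"tx": -0.02,"ty": 0,"tz": 0,"ax": 0,"ay": 0,"az": 0},{"fingers": 1,"tx": -0.06,"ty": 0,"tz": 0,"ax": 0,"ay": 0,"az": 0},{"fingers": 1,"tx": -0.11,"ty": 0,"tz": 0,"ax": 0,"ay": 0,"az": 0},{"fingers": 1,"tx": -0.16,"ty": 0,"tz": 0,"ax": 0,"ay": 0,"az": 0},{"fingers": 1,"tx": -0.195,"ty": 0,"tz": 0,"ax": 0,"ay": 0,"az": 0}])

```text
time_s: 7.3
tcp_pos: [0.4612, 0.1963, 0.252]
ee_rot: [[0.0, 0.476, -0.879], [0.001, -0.879, -0.476], [-1.0, -0.001, -0.001]]
wrist_force: [1.5, 0.6, -5.3]
gripper_width: 0.348
```

play_rows(commands=[{"fingers": 1,"tx": 0,"ty": 0,"tz": 0,"ax": 0,"ay": 0,"az": 0},{"fingers": 1,"tx": 0,"ty": 0,"tz": 0,"ax": 0,"ay": 0,"az": 0},{"fingers": 1,"tx": 0,"ty": 0,"tz": 0,"ax": 0,"ay": 0,"az": 0},{"fingers": 1,"tx": 0,"ty": 0,"tz": 0,"ax": 0,"ay": 0,"az": 0}])

```text
time_s: 7.63
tcp_pos: [0.4597, 0.1953, 0.2469]
ee_rot: [[-0.006, 0.476, -0.88], [-0.004, -0.88, -0.476], [-1.0, 0.0, 0.007]]
wrist_force: [-0.3, 0.4, -6.8]
gripper_width: 0.342
```

Run:
```python
from h import *
st(); move([.5106,.10,.25],2.18-90)
p=shot('side'); 
for d in spotter.silhouettes('clamp1',p)[:3]: print(d['uv'],d['score'],d['region'].sum())
u,v=proj(p,[[.46,.196,.2]])[0].astype(int); cv2.imwrite('pics/c3.png',cv2.resize(p['image'][v-75:v+75,u-100:u+100],None,fx=4,fy=4,interpolation=2)[:,:,::-1])
```

```text
t 7.63 tcp [0.4597 0.1953 0.2469] yaw -61.6 tilt [-0.006 -0.004 -1.   ] F [-0.3  0.4 -6.8] M [-0.07  0.03 -0.05] w 29.8 j [ 42.  10. -16.  -0. -65.  77.]
t [-0.0041  0.1441  0.0007] a [ 0.1457  0.0022 -0.0006] mm [ -3.1 108.1   0.6] deg [26.2  0.4 -0.1]
[316.7, 318.5] 0.8 1431
[307.4, 440.9] 0.68 1967
[212.3, 350.3] 0.59 408
```

View pics/c3.png

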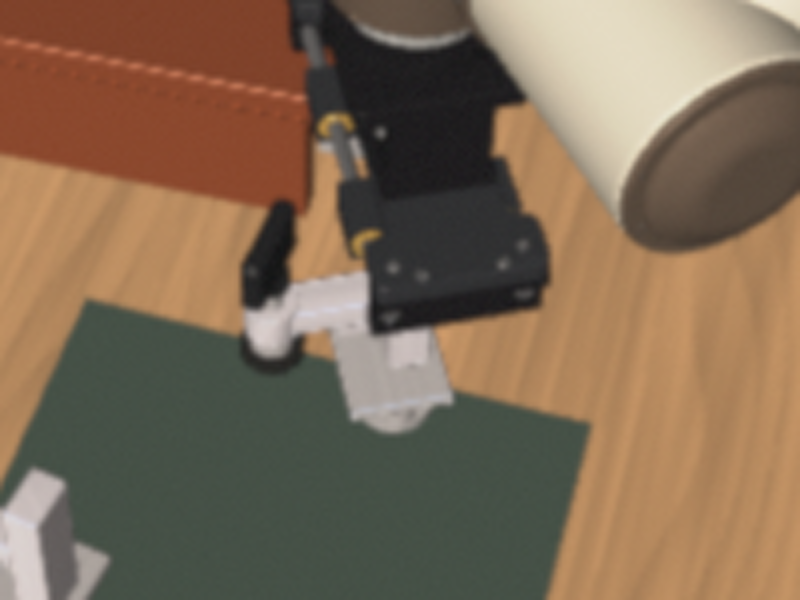

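Clamp is held upright at (300,330 in the crop), pad high under the arm (small screw angle). Moving in front of the rail mouth.

play_rows(commands=[{"fingers": 1,"tx": 0,"ty": 0.03,"tz": 0,"ax": 0.03,"ay": 0,"az": 0},{"fingers": 1,"tx": 0,"ty": 0.06,"tz": 0,"ax": 0.06,"ay": 0,"az": 0},{"fingers": 1,"tx": 0,"ty": 0.09,"tz": 0,"ax": 0.09,"ay": 0,"az": 0},{"fingers": 1,"tx": 0,"ty": 0.12,"tz": 0,"ax": 0.12,"ay": 0,"az": 0},{"fingers": 1,"tx": 0,"ty": 0.144,"tz": 0,"ax": 0.1457,"ay": 0,"az": 0}])

```text
time_s: 8.15
tcp_pos: [0.513, 0.1, 0.2487]
ee_rot: [[-0.003, 0.034, -0.999], [-0.001, -0.999, -0.034], [-1.0, 0.001, 0.003]]
wrist_force: [0.2, 0.8, -5.0]
gripper_width: 0.344
```

play_rows(commands=[{"fingers": 1,"tx": 0,"ty": 0,"tz": 0,"ax": 0,"ay": 0,"az": 0},{"fingers": 1,"tx": 0,"ty": 0,"tz": 0,"ax": 0,"ay": 0,"az": 0},{"fingers": 1,"tx": 0,"ty": 0,"tz": 0,"ax": 0,"ay": 0,"az": 0},{"fingers": 1,"tx": 0,"ty": 0,"tz": 0,"ax": 0,"ay": 0,"az": 0},{"fingers": 1,"tx": 0,"ty": 0,"tz": 0,"ax": 0,"ay": 0,"az": 0}])

```text
time_s: 8.57
tcp_pos: [0.5126, 0.102, 0.2499]
ee_rot: [[-0.0, 0.04, -0.999], [-0.0, -0.999, -0.04], [-1.0, 0.0, 0.0]]
wrist_force: [-0.3, -0.4, -5.9]
gripper_width: 0.346
```

Run:
```python
from h import *
st(); move([.5106,.10,.2201],2.18-90)
p=shot('top'); w=shot('wrist','w3')
# clamp pose estimate from wrist mask
for cam,P in(('top',p),('wrist',w)):
  for d in spotter.silhouettes('clamp1',P):
    c=unproj(P,[d['uv']],.18)[0]
    if np.hypot(c[0]-.53,c[1]-.1)<.08: print(cam,d['uv'],d['score'],d['region'].sum())
```

```text
t 8.57 tcp [0.5126 0.102  0.2499] yaw -87.7 tilt [-0. -0. -1.] F [-0.3 -0.4 -5.9] M [-0.06  0.1  -0.01] w 30.1 j [ 29.  12. -13.  -0. -65.  63.]
t [0.0398 0.0026 0.0027] a [ 0.0006  0.0001 -0.    ] mm [29.8  1.9  2. ] deg [ 0.1  0.  -0. ]
wrist [313.5, 212.4] 0.56 19261
```

View pics/w3.png

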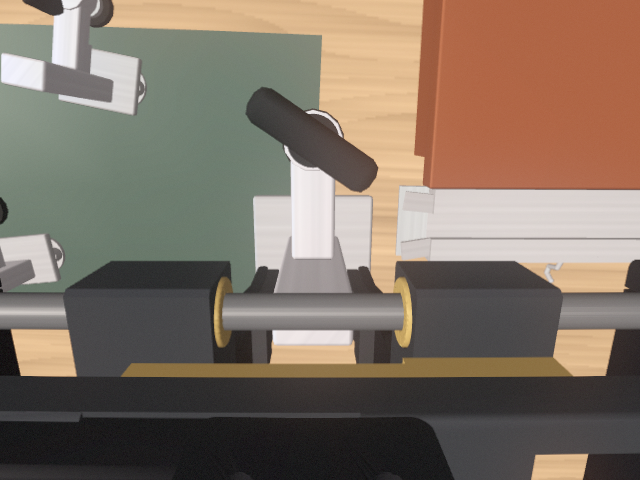

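Run:
```python
from h import *
p=shot('wrist'); st(); g=cv2.cvtColor(p['image'],cv2.COLOR_RGB2GRAY)
for l in cv2.createLineSegmentDetector().detect(g)[0][:,0]:
  n=np.hypot(l[2]-l[0],l[3]-l[1])
  if n<18 or l[[1,3]].max()>270: continue
  s=l.reshape(2,2); mid=s.mean(0)
  if 240<mid[0]<385 and 185<mid[1]: z=r.sense()['tcp_pos'][2]-.080;k='plate'
  elif mid[0]>395 and mid[1]>150: z=.13;k='rail'
  else: continue
  q=unproj(p,s,z)[:,:2]; print(k,np.round(l,1),q.round(4).tolist(), 'relTCP',(q.mean(0)-r.sense()['tcp_pos'][:2]).round(4))
```

```text
t 8.82 tcp [0.5127 0.1017 0.2503] yaw -87.75 tilt [ 0.  0. -1.] F [ 0.8 -0.1 -6. ] M [-0.03  0.07 -0.01] w 30.0 j [ 29.  12. -13.  -0. -65.  63.]
rail [396.9 260.5 514.4 260.4] [[0.496, 0.0422], [0.4993, -0.0412]] relTCP [-0.0151 -0.1012]
rail [638.1 189.7 430.6 189. ] [[0.5528, -0.1183], [0.5473, 0.024]] relTCP [ 0.0373 -0.1488]
plate [290.1 160.6 291.5 255.6] [[0.5648, 0.117], [0.5092, 0.1147]] relTCP [0.0242 0.0142]
rail [421.6 184.4 423.5 156.8] [[0.5501, 0.0305], [0.5684, 0.0311]] relTCP [ 0.0465 -0.0709]
rail [430.7 186.9 399.4 186. ] [[0.5487, 0.0242], [0.5485, 0.0453]] relTCP [ 0.0358 -0.067 ]
plate [331.3 256.9 331.9 179.4] [[0.5094, 0.091], [0.5552, 0.093]] relTCP [ 0.0195 -0.0097]
plate [337.4 235.8 345.8 267.8] [[0.5224, 0.0881], [0.5029, 0.082]] relTCP [-0.0001 -0.0166]
plate [294.4 257.4 330.6 257.3] [[0.5082, 0.113], [0.5091, 0.0914]] relTCP [-0.0041  0.0005]
plate [288.1 196.  254.4 195.9] [[0.5448, 0.1176], [0.544, 0.1369]] relTCP [0.0317 0.0256]
rail [638.1 239.8 430.6 239.4] [[0.5178, -0.1269], [0.5123, 0.0201]] relTCP [ 0.0023 -0.1551]
rail [573.1 236.6 629.4 236.
[... 1047 characters left out ...]
], [0.5317, 0.0205]] relTCP [ 0.0259 -0.0808]
rail [561.9 262.5 598.1 261.9] [[0.4991, -0.0756], [0.5005, -0.1017]] relTCP [-0.013  -0.1903]
rail [545.6 186.9 638.1 186.9] [[0.552, -0.0539], [0.5547, -0.1179]] relTCP [ 0.0406 -0.1876]
rail [426.8 212.4 403.1 210. ] [[0.5312, 0.0248], [0.5322, 0.0413]] relTCP [ 0.019  -0.0686]
plate [374.4 214.9 394.4 215.2] [[0.5357, 0.0674], [0.536, 0.0558]] relTCP [ 0.0231 -0.0401]
plate [373.1 264.8 391.9 265.8] [[0.5054, 0.0658], [0.5052, 0.0545]] relTCP [-0.0074 -0.0415]
rail [389.4 177.5 419.4 178.7] [[0.5539, 0.0525], [0.5539, 0.0323]] relTCP [ 0.0411 -0.0593]
rail [431.6 184.4 433.3 154.4] [[0.5504, 0.0237], [0.5702, 0.0248]] relTCP [ 0.0476 -0.0774]
```

play_rows(commands=[{"fingers": 1,"tx": 0.01,"ty": 0.0022,"tz": 0.0028,"ax": 0.0004,"ay": 0,"az": 0},{"fingers": 1,"tx": 0.025,"ty": 0.0022,"tz": 0.0028,"ax": 0.0004,"ay": 0,"az": 0},{"fingers": 1,"tx": 0.0403,"ty": 0.0022,"tz": 0.0028,"ax": 0.0004,"ay": 0,"az": 0},{"fingers": 1,"tx": 0.0403,"ty": 0.0022,"tz": 0.0028,"ax": 0.0004,"ay": 0,"az": 0},{"fingers": 1,"tx": 0.0403,"ty": 0.0022,"tz": 0.0028,"ax": 0.0004,"ay": 0,"az": 0}])

```text
time_s: 9.23
tcp_pos: [0.5103, 0.0992, 0.2191]
ee_rot: [[-0.002, 0.037, -0.999], [-0.001, -0.999, -0.037], [-1.0, 0.001, 0.002]]
wrist_force: [-0.1, 0.6, -6.2]
gripper_width: 0.343
```

play_rows(commands=[{"fingers": 1,"tx": 0,"ty": 0,"tz": 0,"ax": 0,"ay": 0,"az": 0},{"fingers": 1,"tx": 0,"ty": 0,"tz": 0,"ax": 0,"ay": 0,"az": 0},{"fingers": 1,"tx": 0,"ty": 0,"tz": 0,"ax": 0,"ay": 0,"az": 0},{"fingers": 1,"tx": 0,"ty": 0,"tz": 0,"ax": 0,"ay": 0,"az": 0},{"fingers": 1,"tx": 0,"ty": 0,"tz": 0,"ax": 0,"ay": 0,"az": 0}])

```text
time_s: 9.65
tcp_pos: [0.511, 0.0997, 0.2203]
ee_rot: [[0.001, 0.037, -0.999], [0.0, -0.999, -0.037], [-1.0, -0.0, -0.001]]
wrist_force: [0.2, -1.3, -6.3]
gripper_width: 0.343
```

Run:
```python
from h import *
st(); move([.5106,.10,.2201],2.18-90); move([.5242,-.2610,.2201],-87.82)
p=shot('wrist'); g=cv2.cvtColor(p['image'],cv2.COLOR_RGB2GRAY); R=np.array(r.sense()['ee_rot']); T=r.sense()['tcp_pos']
for l in cv2.createLineSegmentDetector().detect(g)[0][:,0]:
  s=l.reshape(2,2); mid=s.mean(0); n=np.hypot(*(s[0]-s[1]))
  if n>18 and 240<mid[0]<385 and 185<mid[1]<270: print('plate',np.round(l,1),((unproj(p,s,T[2]-.080)-T)@R)[:,1:].round(4).tolist())
  if n>60 and mid[0]>400 and 150<mid[1]<270:print('rail',np.round(l,1),((unproj(p,s,.13)-T)@R)[:,1:].round(4).tolist())
```

```text
t 9.65 tcp [0.511  0.0997 0.2203] yaw -87.86 tilt [ 0.001  0.    -1.   ] F [ 0.2 -1.3 -6.3] M [-0.    0.07 -0.01] w 29.9 j [ 29.  13. -16.   0. -61.  63.]
t [ 0.0003 -0.0005  0.0005] a [-0.0002 -0.0002  0.0001] mm [ 0.2 -0.3  0.4] deg [-0. -0.  0.]
t [2.000e-04 4.812e-01 3.000e-04] a [-0.0002 -0.0002  0.0001] mm [1.000e-01 3.609e+02 3.000e-01] deg [-0. -0.  0.]
rail [396.9 260.5 513.1 260.4] [[0.0521, 0.0093], [0.1252, 0.0094]]
plate [290.1 160.6 291.5 255.6] [[-0.0131, -0.0526], [-0.0131, 0.003]]
plate [252.4 198.1 254.9 270.6] [[-0.035, -0.0315], [-0.0352, 0.0124]]
rail [638.1 192.4 444.4 192.2] [[0.1965, -0.0337], [0.0784, -0.0335]]
plate [331.3 256.9 331.9 179.4] [[0.0106, 0.0038], [0.0104, -0.0421]]
plate [337.5 235.8 345.7 267.8] [[0.0141, -0.0092], [0.0193, 0.0106]]
plate [293.1 257.5 330.6 257.2] [[-0.0121, 0.0042], [0.0102, 0.004]]
plate [288.1 196.  254.4 196. ] [[-0.0145, -0.0327], [-0.0339, -0.0327]]
rail [638.1 248.1 441.9 248.4] [[0.2037, 0.0014], [0.0797, 0.0015]]
rail [451.9 245.2 606.9 245.1] [[0.0857, -0.0006], [0.1832, -0.0006]]
plate [334.8 198.1 334.8 233.1] [[0.0122, -0.0314], [0.0125, -0.0108]]
plate [372.5 220.6 370.7 269.4] [[0.0343, -0.0183], [0.0343, 0.0116]]
plate [368.1 264.4 370.5 198.1] [[0.0327, 0.0085], [0.0327, -0.0314]]
plate [279.4 276.6 288.2 236.9] [[-0.0205, 0.0162], [-0.0148, -0.0085]]
plate [373.1 196.9 372.7 219.4] [[0.0341, -0.0322], [0.0344, -0.019]]
plate [368.1 196.7 335.6 196.6] [[0.0313, -0.0323], [0.0127, -0.0323]]
rail [405.8 190.6 402.  256.9] [[0.0552, -0.0344], [0.0552, 0.007]]
plate [335.6 193.9 370.6 194.3] [[0.0127, -0.0339], [0.0327, -0.0336]]
rail [444.4 189.4 638.1 189.4] [[0.0783, -0.0352], [0.1962, -0.0355]]
```

Foot and slot are aligned within about 0.5 mm. Entering slowly.

play_rows(commands=[{"fingers": 1,"tx": 0,"ty": 0.016,"tz": 0,"ax": 0,"ay": 0,"az": 0},{"fingers": 1,"tx": 0,"ty": 0.032,"tz": 0,"ax": 0,"ay": 0,"az": 0},{"fingers": 1,"tx": 0,"ty": 0.048,"tz": 0,"ax": 0,"ay": 0,"az": 0},{"fingers": 1,"tx": 0,"ty": 0.064,"tz": 0,"ax": 0,"ay": 0,"az": 0},{"fingers": 1,"tx": 0,"ty": 0.08,"tz": 0,"ax": 0,"ay": 0,"az": 0}])

```text
time_s: 10.12
tcp_pos: [0.513, 0.038, 0.22]
ee_rot: [[-0.0, 0.037, -0.999], [-0.0, -0.999, -0.037], [-1.0, 0.0, 0.0]]
wrist_force: [-0.6, 0.1, -6.8]
gripper_width: 0.342
```

play_rows(commands=[{"fingers": 1,"tx": 0,"ty": 0.012,"tz": 0,"ax": 0,"ay": 0,"az": 0},{"fingers": 1,"tx": 0,"ty": 0.024,"tz": 0,"ax": 0,"ay": 0,"az": 0},{"fingers": 1,"tx": 0,"ty": 0.036,"tz": 0,"ax": 0,"ay": 0,"az": 0},{"fingers": 1,"tx": 0,"ty": 0.048,"tz": 0,"ax": 0,"ay": 0,"az": 0},{"fingers": 1,"tx": 0,"ty": 0.06,"tz": 0,"ax": 0,"ay": 0,"az": 0}])

```text
time_s: 10.53
tcp_pos: [0.5148, -0.0062, 0.22]
ee_rot: [[0.0, 0.037, -0.999], [0.0, -0.999, -0.037], [-1.0, -0.0, -0.0]]
wrist_force: [0.3, 0.5, -5.3]
gripper_width: 0.346
```

Run:
```python
from h import *
st(); move([.5242,-.2610,.2201],-87.82)
```

```text
t 10.53 tcp [ 0.5148 -0.0062  0.22  ] yaw -87.86 tilt [ 0.  0. -1.] F [ 0.3  0.5 -5.3] M [ 0.02  0.04 -0.03] w 30.1 j [ 17.  12. -17.  -0. -61.  75.]
t [-2.0e-04  3.4e-01  2.0e-04] a [-0.0002 -0.      0.    ] mm [-1.00e-01  2.55e+02  1.00e-01] deg [-0. -0.  0.]
```

play_rows(commands=[{"fingers": 1,"tx": 0,"ty": 0.024,"tz": 0,"ax": 0,"ay": 0,"az": 0},{"fingers": 1,"tx": 0,"ty": 0.048,"tz": 0,"ax": 0,"ay": 0,"az": 0},{"fingers": 1,"tx": 0,"ty": 0.072,"tz": 0,"ax": 0,"ay": 0,"az": 0},{"fingers": 1,"tx": 0,"ty": 0.096,"tz": 0,"ax": 0,"ay": 0,"az": 0},{"fingers": 1,"tx": 0,"ty": 0.12,"tz": 0,"ax": 0,"ay": 0,"az": 0}])

```text
time_s: 10.95
tcp_pos: [0.5181, -0.0964, 0.2199]
ee_rot: [[-0.0, 0.038, -0.999], [-0.0, -0.999, -0.038], [-1.0, 0.0, 0.0]]
wrist_force: [-0.2, -0.0, -6.0]
gripper_width: 0.339
```

play_rows(commands=[{"fingers": 1,"tx": 0,"ty": 0.024,"tz": 0,"ax": 0,"ay": 0,"az": 0},{"fingers": 1,"tx": 0,"ty": 0.048,"tz": 0,"ax": 0,"ay": 0,"az": 0},{"fingers": 1,"tx": 0,"ty": 0.072,"tz": 0,"ax": 0,"ay": 0,"az": 0},{"fingers": 1,"tx": 0,"ty": 0.096,"tz": 0,"ax": 0,"ay": 0,"az": 0},{"fingers": 1,"tx": 0,"ty": 0.12,"tz": 0,"ax": 0,"ay": 0,"az": 0}])

```text
time_s: 11.37
tcp_pos: [0.5214, -0.1864, 0.2198]
ee_rot: [[-0.0, 0.038, -0.999], [-0.0, -0.999, -0.038], [-1.0, 0.0, 0.0]]
wrist_force: [0.1, 0.6, -5.7]
gripper_width: 0.339
```

play_rows(commands=[{"fingers": 1,"tx": 0,"ty": 0.022,"tz": 0,"ax": 0,"ay": 0,"az": 0},{"fingers": 1,"tx": 0,"ty": 0.044,"tz": 0,"ax": 0,"ay": 0,"az": 0},{"fingers": 1,"tx": 0,"ty": 0.066,"tz": 0,"ax": 0,"ay": 0,"az": 0},{"fingers": 1,"tx": 0,"ty": 0.084,"tz": 0,"ax": 0,"ay": 0,"az": 0},{"fingers": 1,"tx": 0,"ty": 0.096,"tz": 0,"ax": 0,"ay": 0,"az": 0}])

```text
time_s: 11.78
tcp_pos: [0.5241, -0.2587, 0.2197]
ee_rot: [[-0.0, 0.036, -0.999], [-0.0, -0.999, -0.036], [-1.0, 0.0, 0.0]]
wrist_force: [0.4, 0.6, -5.8]
gripper_width: 0.343
```

play_rows(commands=[{"fingers": 1,"tx": 0,"ty": 0,"tz": 0,"ax": 0,"ay": 0,"az": 0},{"fingers": 1,"tx": 0,"ty": 0,"tz": 0,"ax": 0,"ay": 0,"az": 0},{"fingers": 1,"tx": 0,"ty": 0,"tz": 0,"ax": 0,"ay": 0,"az": 0}])

```text
time_s: 12.03
tcp_pos: [0.524, -0.2567, 0.2198]
ee_rot: [[-0.0, 0.038, -0.999], [0.0, -0.999, -0.038], [-1.0, -0.001, 0.0]]
wrist_force: [0.3, -0.2, -6.4]
gripper_width: 0.341
```

Run:
```python
from h import *
st(); move([.5242,-.2610,.2201],-87.82)
p=shot('wrist','w4'); g=cv2.cvtColor(p['image'],cv2.COLOR_RGB2GRAY)
for d in spotter.silhouettes('block1',p): print(d['uv'],d['score'],d['region'].sum())
```

```text
t 12.03 tcp [ 0.524  -0.2567  0.2198] yaw -87.85 tilt [-0.  0. -1.] F [ 0.3 -0.2 -6.4] M [-0.01  0.03  0.02] w 29.7 j [-10.  19.  -7.  -0. -64. 102.]
t [-0.0004  0.0058  0.    ] a [-0.0001  0.0001  0.0002] mm [-0.3  4.3  0. ] deg [-0.  0.  0.]
[147.0, 135.8] 0.88 10936
[346.1, 119.0] 0.62 4509
[310.5, 136.6] 0.42 6042
```

View pics/w4.png

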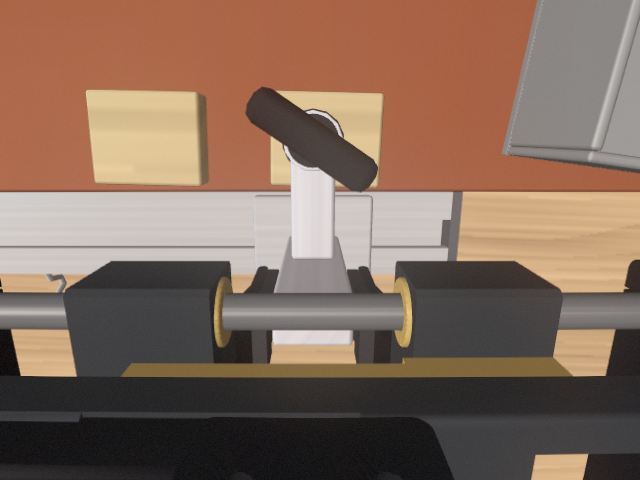

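Run:
```python
from h import *
st(); p=shot('wrist'); g=cv2.cvtColor(p['image'],cv2.COLOR_RGB2GRAY); R=np.array(r.sense()['ee_rot']); T=r.sense()['tcp_pos']
for l in cv2.createLineSegmentDetector().detect(g)[0][:,0]:
  s=l.reshape(2,2); mid=s.mean(0); n=np.hypot(*(s[0]-s[1]))
  if n>15 and 80<mid[1]<192 and (mid[0]<210 or 260<mid[0]<390): print(np.round(l,1),((unproj(p,s,.148)-T)@R)[:,1:].round(4).tolist())
```

```text
t 12.13 tcp [ 0.5242 -0.2564  0.2199] yaw -87.81 tilt [-0.  0. -1.] F [-0.9  0.4 -5.7] M [-0.04  0.09 -0.03] w 29.7 j [-10.  19.  -7.  -0. -64. 102.]
[307.1 112.2 328.3 117.2] [[-0.0034, -0.078], [0.0078, -0.0755]]
[267.9  86.  306.8 112.7] [[-0.0236, -0.091], [-0.0035, -0.0778]]
[301.2 169.  285.6 146.1] [[-0.0067, -0.0485], [-0.015, -0.0606]]
[344.  138.1 379.6 164.9] [[0.0163, -0.0647], [0.0358, -0.0507]]
[350.6 189.4 316.9 166.9] [[0.0204, -0.0373], [0.0018, -0.0496]]
[286.1 145.6 250.1 122. ] [[-0.0147, -0.0609], [-0.0335, -0.0731]]
[316.5 167.5 299.2 164.2] [[0.0016, -0.0492], [-0.0078, -0.051]]
[376.5 174.1 366.5 189.1] [[0.0343, -0.0457], [0.0291, -0.0375]]
[326.8 113.4 311.9 109.5] [[0.007, -0.0774], [-0.0009, -0.0794]]
[304.4 107.8 326.9 109.6] [[-0.0048, -0.0802], [0.007, -0.0793]]
[288.1 191.5   0.6 191.8] [[-0.014, -0.0362], [-0.1741, -0.0363]]
[337.9 119.5 344.3 135.6] [[0.0128, -0.0743], [0.0164, -0.066]]
[270.5 138.1 270.5 181.9] [[-0.0229, -0.0648], [-0.0235, -0.0415]]
[194.4  91.7  86.8  89.3] [[-0.0619, -0.0883], [-0.1181, -0.0898]]
[380.6  93.3 278.1  90.6] [[0.0348, -0.0875], [-0.0184, -0.0888]]
[ 85.8  91.7  94.7 180.6] [[-0.1188, -0.0886], [-0.1202, -0.0424]]
[377.3 184.4 382.5  94.3] [[0.0349, -0.0401], [0.0358, -0.087]]
[ 96.8 182.  198.2 184.6] [[-0.1191, -0.0416], [-0.0633, -0.04]]
[200.3 183.2 196.6  93.1] [[-0.062, -0.0408], [-0.0608, -0.0876]]
[271.9 183.7 288.2 184.1] [[-0.0228, -0.0405], [-0.0139, -0.0403]]
[319.4 171.  301.8 170.1] [[0.0032, -0.0474], [-0.0063, -0.0479]]
[206.2  96.9 209.  180.6] [[-0.0559, -0.0857], [-0.0572, -0.0422]]
[  0.6 189.  286.9 188.4] [[-0.1738, -0.0379], [-0.0146, -0.0379]]
[310.7 115.5 332.  130.4] [[-0.0015, -0.0763], [0.0098, -0.0687]]
```

Far block centre sits at tool y ≈ +6 mm, so I'll shift by 5.8 mm, settle and release.

play_rows(commands=[{"fingers": 1,"tx": 0,"ty": 0.004,"tz": 0,"ax": 0,"ay": 0,"az": 0},{"fingers": 1,"tx": 0,"ty": 0.0077,"tz": 0,"ax": 0,"ay": 0,"az": 0},{"fingers": 1,"tx": 0,"ty": 0.0077,"tz": 0,"ax": 0,"ay": 0,"az": 0},{"fingers": 1,"tx": 0,"ty": 0.0077,"tz": 0,"ax": 0,"ay": 0,"az": 0},{"fingers": 1,"tx": 0,"ty": 0.0077,"tz": 0,"ax": 0,"ay": 0,"az": 0}])

```text
time_s: 12.6
tcp_pos: [0.5243, -0.2629, 0.2199]
ee_rot: [[-0.0, 0.037, -0.999], [0.0, -0.999, -0.037], [-1.0, -0.0, 0.0]]
wrist_force: [0.4, -0.2, -6.1]
gripper_width: 0.342
```

play_rows(commands=[{"fingers": 1,"tx": 0,"ty": 0,"tz": 0,"ax": 0,"ay": 0,"az": 0},{"fingers": 1,"tx": 0,"ty": 0,"tz": 0,"ax": 0,"ay": 0,"az": 0},{"fingers": -1,"tx": 0,"ty": 0,"tz": 0,"ax": 0,"ay": 0,"az": 0},{"fingers": -1,"tx": 0,"ty": 0,"tz": 0,"ax": 0,"ay": 0,"az": 0},{"fingers": -1,"tx": 0,"ty": 0,"tz": 0,"ax": 0,"ay": 0,"az": 0}])

```text
time_s: 13.02
tcp_pos: [0.5254, -0.2634, 0.2217]
ee_rot: [[0.003, 0.038, -0.999], [-0.002, -0.999, -0.038], [-1.0, 0.002, -0.003]]
wrist_force: [1.0, -0.2, -0.3]
gripper_width: 0.491
```

play_rows(commands=[{"fingers": -1,"tx": 0,"ty": 0,"tz": 0,"ax": 0,"ay": 0,"az": 0},{"fingers": -1,"tx": -0.03,"ty": 0,"tz": 0,"ax": 0,"ay": 0,"az": 0},{"fingers": -1,"tx": -0.07,"ty": 0,"tz": 0,"ax": 0,"ay": 0,"az": 0},{"fingers": -1,"tx": -0.1,"ty": 0,"tz": 0,"ax": 0,"ay": 0,"az": 0},{"fingers": -1,"tx": -0.12,"ty": 0,"tz": 0,"ax": 0,"ay": 0,"az": 0}])

```text
time_s: 13.43
tcp_pos: [0.5253, -0.2635, 0.3138]
ee_rot: [[0.005, 0.038, -0.999], [-0.002, -0.999, -0.038], [-1.0, 0.003, -0.005]]
wrist_force: [-0.2, -0.6, -0.3]
gripper_width: 0.864
```

play_rows(commands=[{"fingers": 0.2,"tx": 0,"ty": 0,"tz": 0,"ax": 0,"ay": 0,"az": 0},{"fingers": 0.2,"tx": 0,"ty": 0,"tz": 0,"ax": 0,"ay": 0,"az": 0},{"fingers": 0.2,"tx": 0,"ty": 0,"tz": 0,"ax": 0,"ay": 0,"az": 0},{"fingers": 0.2,"tx": 0,"ty": 0,"tz": 0,"ax": 0,"ay": 0,"az": 0}])

```text
time_s: 13.77
tcp_pos: [0.5238, -0.2627, 0.3085]
ee_rot: [[-0.003, 0.037, -0.999], [0.001, -0.999, -0.037], [-1.0, -0.001, 0.003]]
wrist_force: [-0.1, -0.2, -0.1]
gripper_width: 0.734
```

```bash
cat >> h.py <<'E'
def fitclamp(p,guess,z,phis,rad=.06,save=None):
    "fit the clamp silhouette nearest to guess (foot xy); foot height z"
    ds=[d for d in spotter.silhouettes('clamp1',p) if d['score']>.4]
    ds=[(np.hypot(*(unproj(p,[d['uv']],z+.06)[0,:2]-guess[:2])),d) for d in ds]
    dd,d=min(ds,key=lambda t:t[0]); print('dist',round(dd,3),d['score'])
    m=cv2.dilate(d['region'].astype(np.uint8),np.ones((3,3),np.uint8))>0
    global render
    r0=render; render=lambda p,q:r0(p,np.r_[q[:4],z])
    out=[]
    for ph in phis:
        q,i=fit(p,m,[*guess,ph]); out.append((q,i)); print('foot',q[:2].round(4),'yaw,phi deg',np.degrees(q[2:]).round(1),'iou',round(i,3))
    q=max(out,key=lambda t:t[1])[0]
    if save:
        im=p['image'].copy(); k=(render(p,q)>.5).astype(np.uint8); cv2.drawContours(im,cv2.findContours(k,0,2)[0],-1,(255,0,0),1); cv2.drawContours(im,cv2.findContours(m.astype(np.uint8),0,2)[0],-1,(0,255,0),1); cv2.imwrite(f'pics/{save}.png',im[:,:,::-1])
    render=r0; return q
E
python3 - <<'E'
from h import *
st(); p=shot('wrist'); fitclamp(p,[.5322,-.2615,.038],.1152,[.6,3.74],save='f1')
g=cv2.cvtColor(p['image'],cv2.COLOR_RGB2GRAY)
move([.5882,-.2593,.29],-32.8)
E
```

```text
t 13.77 tcp [ 0.5238 -0.2627  0.3085] yaw -87.87 tilt [-0.003  0.001 -1.   ] F [-0.1 -0.2 -0.1] M [-0.03 -0.03 -0.01] w 63.9 j [-11.  16.   1.  -0. -75. 103.]
dist 0.014 0.86
foot [ 0.5316 -0.2621] yaw,phi deg [ 2.2 34. ] iou 0.974
foot [ 0.5316 -0.2621] yaw,phi deg [  2.1 213.7] iou 0.974
t [ 0.0247 -0.0014 -0.0858] a [-0.3059  0.0006  0.0006] mm [ 18.5  -1.1 -64.4] deg [-55.1   0.1   0.1]
```

View pics/f1.png

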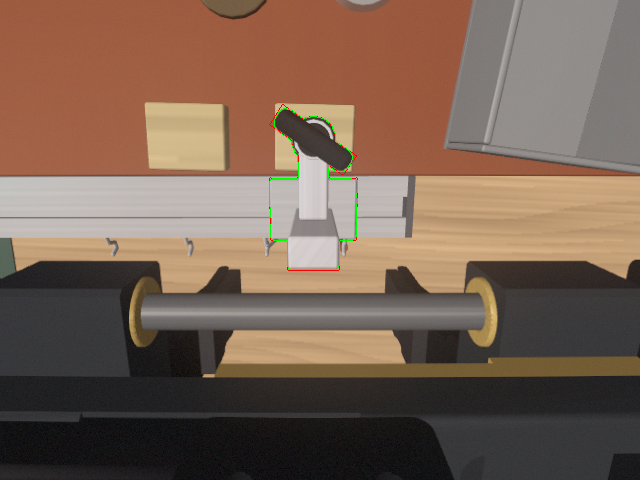

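play_rows(commands=[{"fingers": 0.3,"tx": 0.005,"ty": -0.001,"tz": -0.02,"ax": -0.038,"ay": 0,"az": 0},{"fingers": 0.3,"tx": 0.01,"ty": -0.001,"tz": -0.04,"ax": -0.076,"ay": 0,"az": 0},{"fingers": 0.3,"tx": 0.015,"ty": -0.001,"tz": -0.06,"ax": -0.114,"ay": 0,"az": 0},{"fingers": 0.3,"tx": 0.02,"ty": -0.001,"tz": -0.075,"ax": -0.152,"ay": 0,"az": 0},{"fingers": 0.3,"tx": 0.0247,"ty": -0.001,"tz": -0.085,"ax": -0.19,"ay": 0,"az": 0}])

```text
time_s: 14.28
tcp_pos: [0.5889, -0.2596, 0.2898]
ee_rot: [[-0.002, 0.597, -0.802], [0.0, -0.802, -0.597], [-1.0, -0.001, 0.001]]
wrist_force: [0.0, -0.2, 0.1]
gripper_width: 0.364
```

play_rows(commands=[{"fingers": 0.3,"tx": 0,"ty": 0,"tz": 0,"ax": -0.038,"ay": 0,"az": 0},{"fingers": 0.3,"tx": 0,"ty": 0,"tz": 0,"ax": -0.076,"ay": 0,"az": 0},{"fingers": 0.3,"tx": 0,"ty": 0,"tz": 0,"ax": -0.1,"ay": 0,"az": 0},{"fingers": 0.3,"tx": 0,"ty": 0,"tz": 0,"ax": -0.1215,"ay": 0,"az": 0},{"fingers": 0.3,"tx": 0,"ty": 0,"tz": 0,"ax": -0.1215,"ay": 0,"az": 0}])

```text
time_s: 14.7
tcp_pos: [0.5879, -0.2597, 0.2905]
ee_rot: [[-0.002, 0.851, -0.526], [0.0, -0.526, -0.851], [-1.0, -0.002, 0.001]]
wrist_force: [0.5, 0.2, 0.4]
gripper_width: 0.35
```

play_rows(commands=[{"fingers": 0.3,"tx": 0,"ty": 0,"tz": 0,"ax": 0,"ay": 0,"az": 0},{"fingers": 0.3,"tx": 0,"ty": 0,"tz": 0,"ax": 0,"ay": 0,"az": 0},{"fingers": 0.3,"tx": 0,"ty": 0,"tz": 0,"ax": 0,"ay": 0,"az": 0},{"fingers": 0.3,"tx": 0,"ty": 0,"tz": 0,"ax": 0,"ay": 0,"az": 0},{"fingers": 0.3,"tx": 0,"ty": 0,"tz": 0,"ax": 0,"ay": 0,"az": 0}])

```text
time_s: 15.12
tcp_pos: [0.5881, -0.2598, 0.2914]
ee_rot: [[0.0, 0.85, -0.527], [-0.0, -0.527, -0.85], [-1.0, 0.0, 0.0]]
wrist_force: [-0.6, -0.4, 0.2]
gripper_width: 0.352
```

Run:
```python
from h import *
st(); move([.5876,-.2600,.2315],-31.8)
p=shot('wrist','w5')
d=spotter.silhouettes('clamp1_wing',p)
for k in d[:3]:
  c=max(cv2.findContours(k['region'].astype(np.uint8),0,2)[0],key=cv2.contourArea); print(k['score'],k['region'].sum(),cv2.minAreaRect(c))
```

```text
t 15.12 tcp [ 0.5881 -0.2598  0.2914] yaw -31.82 tilt [ 0. -0. -1.] F [-0.6 -0.4  0.2] M [-0.09 -0.09 -0.  ] w 30.6 j [ -9.  22.   8.   0. -76. 158.]
t [ 0.0799 -0.0004  0.0006] a [-0.0001  0.     -0.    ] mm [59.9 -0.3  0.4] deg [-0.  0. -0.]
0.96 1879 ((313.0, 254.0), (76.0, 32.0), 90.0)
```

View pics/w5.png

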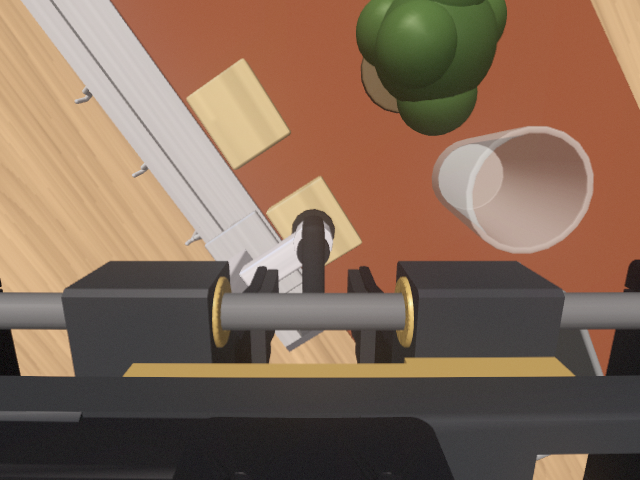

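Wing is centred between the fingers (313,245); blocks, oak and tumbler are undisturbed. Descending and gripping the wing.

play_rows(commands=[{"fingers": 0.3,"tx": 0.02,"ty": 0,"tz": 0,"ax": 0,"ay": 0,"az": 0},{"fingers": 0.3,"tx": 0.045,"ty": 0,"tz": 0,"ax": 0,"ay": 0,"az": 0},{"fingers": 0.3,"tx": 0.065,"ty": 0,"tz": 0,"ax": 0,"ay": 0,"az": 0},{"fingers": 0.3,"tx": 0.0795,"ty": 0,"tz": 0,"ax": 0,"ay": 0,"az": 0},{"fingers": 0.3,"tx": 0.0795,"ty": 0,"tz": 0,"ax": 0,"ay": 0,"az": 0}])

```text
time_s: 15.63
tcp_pos: [0.5868, -0.2593, 0.2289]
ee_rot: [[-0.005, 0.85, -0.527], [0.002, -0.527, -0.85], [-1.0, -0.005, 0.001]]
wrist_force: [0.4, -0.0, 0.1]
gripper_width: 0.35
```

play_rows(commands=[{"fingers": 0.3,"tx": 0,"ty": 0,"tz": 0,"ax": 0,"ay": 0,"az": 0},{"fingers": 0.3,"tx": 0,"ty": 0,"tz": 0,"ax": 0,"ay": 0,"az": 0},{"fingers": 1,"tx": 0,"ty": 0,"tz": 0,"ax": 0,"ay": 0,"az": 0},{"fingers": 1,"tx": 0,"ty": 0,"tz": 0,"ax": 0,"ay": 0,"az": 0},{"fingers": 1,"tx": 0,"ty": 0,"tz": 0,"ax": 0,"ay": 0,"az": 0}])

```text
time_s: 16.05
tcp_pos: [0.5883, -0.2598, 0.2326]
ee_rot: [[0.001, 0.85, -0.527], [-0.0, -0.527, -0.85], [-1.0, 0.001, -0.0]]
wrist_force: [0.3, 0.1, -0.2]
gripper_width: 0.203
```

play_rows(commands=[{"fingers": 1,"tx": 0,"ty": 0,"tz": 0,"ax": 0,"ay": 0,"az": 0},{"fingers": 1,"tx": 0,"ty": 0,"tz": 0,"ax": 0,"ay": 0,"az": 0},{"fingers": 1,"tx": 0,"ty": 0,"tz": 0,"ax": 0,"ay": 0,"az": 0},{"fingers": 1,"tx": 0,"ty": 0,"tz": 0,"ax": 0,"ay": 0,"az": 0},{"fingers": 1,"tx": 0,"ty": 0,"tz": 0,"ax": 0,"ay": 0,"az": 0}])

```text
time_s: 16.47
tcp_pos: [0.5883, -0.2598, 0.2323]
ee_rot: [[0.001, 0.85, -0.527], [-0.0, -0.527, -0.85], [-1.0, 0.001, -0.0]]
wrist_force: [0.3, 0.4, 2.4]
gripper_width: 0.136
```

Run:
```python
from h import *
st()
```

```text
t 16.47 tcp [ 0.5883 -0.2598  0.2323] yaw -31.78 tilt [ 0.001 -0.    -1.   ] F [0.3 0.4 2.4] M [ 0.05 -0.11  0.04] w 11.8 j [ -9.  24.   2.   0. -68. 158.]
```

play_rows(commands=[{"fingers": 1,"tx": 0.0004,"ty": 0,"tz": 0,"ax": 0.039,"ay": 0,"az": 0},{"fingers": 1,"tx": 0.0008,"ty": 0,"tz": 0,"ax": 0.078,"ay": 0,"az": 0},{"fingers": 1,"tx": 0.0012,"ty": 0,"tz": 0,"ax": 0.117,"ay": 0,"az": 0},{"fingers": 1,"tx": 0.0016,"ty": 0,"tz": 0,"ax": 0.156,"ay": 0,"az": 0},{"fingers": 1,"tx": 0.002,"ty": 0,"tz": 0,"ax": 0.19,"ay": 0,"az": 0}])

```text
time_s: 16.88
tcp_pos: [0.5884, -0.2606, 0.2308]
ee_rot: [[0.001, 0.402, -0.916], [-0.002, -0.916, -0.402], [-1.0, 0.002, -0.0]]
wrist_force: [0.5, -1.5, 1.8]
gripper_width: 0.137
```

play_rows(commands=[{"fingers": 1,"tx": 0.0004,"ty": 0,"tz": 0,"ax": 0.039,"ay": 0,"az": 0},{"fingers": 1,"tx": 0.0008,"ty": 0,"tz": 0,"ax": 0.078,"ay": 0,"az": 0},{"fingers": 1,"tx": 0.0012,"ty": 0,"tz": 0,"ax": 0.117,"ay": 0,"az": 0},{"fingers": 1,"tx": 0.0016,"ty": 0,"tz": 0,"ax": 0.156,"ay": 0,"az": 0},{"fingers": 1,"tx": 0.002,"ty": 0,"tz": 0,"ax": 0.19,"ay": 0,"az": 0}])

```text
time_s: 17.3
tcp_pos: [0.5884, -0.2609, 0.2294]
ee_rot: [[0.001, -0.182, -0.983], [-0.002, -0.983, 0.182], [-1.0, 0.002, -0.002]]
wrist_force: [0.5, -3.3, 0.7]
gripper_width: 0.134
```

Run:
```python
from h import *
st()
```

```text
t 17.3 tcp [ 0.5884 -0.2609  0.2294] yaw -100.51 tilt [ 0.001 -0.002 -1.   ] F [ 0.5 -3.3  0.7] M [-0.89 -0.07  0.1 ] w 11.6 j [ -9.  24.   2.   0. -68.  89.]
```

play_rows(commands=[{"fingers": 1,"tx": 0.0004,"ty": 0,"tz": 0,"ax": 0.039,"ay": 0,"az": 0},{"fingers": 1,"tx": 0.0008,"ty": 0,"tz": 0,"ax": 0.078,"ay": 0,"az": 0},{"fingers": 1,"tx": 0.0012,"ty": 0,"tz": 0,"ax": 0.117,"ay": 0,"az": 0},{"fingers": 1,"tx": 0.0016,"ty": 0,"tz": 0,"ax": 0.156,"ay": 0,"az": 0},{"fingers": 1,"tx": 0.002,"ty": 0,"tz": 0,"ax": 0.19,"ay": 0,"az": 0}])

```text
time_s: 17.72
tcp_pos: [0.5883, -0.261, 0.2278]
ee_rot: [[0.001, -0.704, -0.711], [-0.002, -0.711, 0.704], [-1.0, 0.001, -0.002]]
wrist_force: [0.1, -2.4, 2.2]
gripper_width: 0.137
```

Run:
```python
from h import *
st()
```

```text
t 17.72 tcp [ 0.5883 -0.261   0.2278] yaw -134.71 tilt [ 0.001 -0.002 -1.   ] F [ 0.1 -2.4  2.2] M [-0.99  0.01  0.12] w 11.9 j [ -9.  24.   2.   0. -68.  55.]
```

play_rows(commands=[{"fingers": 1,"tx": 0.0001,"ty": 0.0003,"tz": 0.0003,"ax": 0.035,"ay": 0,"az": 0},{"fingers": 1,"tx": 0.0001,"ty": 0.0008,"tz": 0.0008,"ax": 0.07,"ay": 0,"az": 0},{"fingers": 1,"tx": 0.0001,"ty": 0.0013,"tz": 0.0013,"ax": 0.105,"ay": 0,"az": 0},{"fingers": 1,"tx": 0.0001,"ty": 0.0018,"tz": 0.0018,"ax": 0.14,"ay": 0,"az": 0},{"fingers": 1,"tx": 0.0001,"ty": 0.0023,"tz": 0.0023,"ax": 0.175,"ay": 0,"az": 0}])

```text
time_s: 18.13
tcp_pos: [0.5866, -0.261, 0.2278]
ee_rot: [[0.003, -0.971, -0.239], [-0.002, -0.239, 0.971], [-1.0, -0.002, -0.003]]
wrist_force: [1.9, -2.6, 0.5]
gripper_width: 0.132
```

Run:
```python
from h import *
st()
```

```text
t 18.13 tcp [ 0.5866 -0.261   0.2278] yaw -166.18 tilt [ 0.003 -0.002 -1.   ] F [ 1.9 -2.6  0.5] M [-0.92 -0.74  0.11] w 11.5 j [-10.  24.   2.   0. -67.  23.]
```

play_rows(commands=[{"fingers": 1,"tx": 0,"ty": 0.0004,"tz": 0.0001,"ax": 0.037,"ay": 0,"az": 0},{"fingers": 1,"tx": 0,"ty": 0.0009,"tz": 0.0002,"ax": 0.074,"ay": 0,"az": 0},{"fingers": 1,"tx": 0,"ty": 0.0014,"tz": 0.0003,"ax": 0.111,"ay": 0,"az": 0},{"fingers": 1,"tx": 0,"ty": 0.0019,"tz": 0.0004,"ax": 0.148,"ay": 0,"az": 0},{"fingers": 1,"tx": 0,"ty": 0.0024,"tz": 0.0005,"ax": 0.185,"ay": 0,"az": 0}])

```text
time_s: 18.55
tcp_pos: [0.5853, -0.261, 0.2279]
ee_rot: [[0.005, -0.943, 0.334], [-0.002, 0.334, 0.943], [-1.0, -0.005, -0.001]]
wrist_force: [1.0, -2.4, -0.3]
gripper_width: 0.134
```

Run:
```python
from h import *
st()
```

```text
t 18.55 tcp [ 0.5853 -0.261   0.2279] yaw 160.5 tilt [ 0.005 -0.002 -1.   ] F [ 1.  -2.4 -0.3] M [-0.89 -1.11  0.08] w 11.7 j [-10.  24.   1.   0. -67. -10.]
```

play_rows(commands=[{"fingers": 1,"tx": 0,"ty": 0.0001,"tz": 0,"ax": 0.03,"ay": 0,"az": 0},{"fingers": 1,"tx": 0.0001,"ty": 0.0002,"tz": 0,"ax": 0.06,"ay": 0,"az": 0},{"fingers": 1,"tx": 0.0001,"ty": 0.0003,"tz": 0,"ax": 0.09,"ay": 0,"az": 0},{"fingers": 1,"tx": 0.0002,"ty": 0.0003,"tz": 0,"ax": 0.115,"ay": 0,"az": 0},{"fingers": 1,"tx": 0.0002,"ty": 0.0003,"tz": 0,"ax": 0.115,"ay": 0,"az": 0}])

```text
time_s: 18.97
tcp_pos: [0.5848, -0.2609, 0.2278]
ee_rot: [[0.004, -0.766, 0.642], [-0.002, 0.642, 0.766], [-1.0, -0.004, 0.001]]
wrist_force: [2.6, -5.0, 0.4]
gripper_width: 0.136
```

Run:
```python
from h import *
st()
```

```text
t 18.97 tcp [ 0.5848 -0.2609  0.2278] yaw 140.04 tilt [ 0.004 -0.002 -1.   ] F [ 2.6 -5.   0.4] M [-1.09 -1.03 -0.01] w 11.8 j [-10.  24.   1.   0. -67. -30.]
```

play_rows(commands=[{"fingers": 0.3,"tx": 0,"ty": 0,"tz": 0,"ax": 0,"ay": 0,"az": 0},{"fingers": 0.3,"tx": 0,"ty": 0,"tz": 0,"ax": 0,"ay": 0,"az": 0},{"fingers": 0.3,"tx": 0,"ty": 0,"tz": 0,"ax": 0,"ay": 0,"az": 0},{"fingers": 0.3,"tx": 0,"ty": 0,"tz": 0,"ax": 0,"ay": 0,"az": 0},{"fingers": 0.3,"tx": -0.03,"ty": 0,"tz": 0,"ax": 0,"ay": 0,"az": 0}])

```text
time_s: 19.38
tcp_pos: [0.581, -0.2584, 0.2443]
ee_rot: [[-0.011, -0.767, 0.641], [0.004, 0.641, 0.767], [-1.0, 0.011, -0.003]]
wrist_force: [-0.8, -0.2, -0.6]
gripper_width: 0.336
```

play_rows(commands=[{"fingers": 0.3,"tx": -0.04,"ty": 0,"tz": 0,"ax": 0,"ay": 0,"az": 0},{"fingers": 0.3,"tx": -0.08,"ty": 0,"tz": 0,"ax": 0,"ay": 0,"az": 0},{"fingers": 0.3,"tx": -0.12,"ty": 0,"tz": 0,"ax": -0.03,"ay": 0,"az": 0},{"fingers": 0,"tx": -0.14,"ty": 0,"tz": 0,"ax": -0.065,"ay": 0,"az": 0},{"fingers": 0,"tx": -0.16,"ty": 0,"tz": 0,"ax": -0.1,"ay": 0,"az": 0}])

```text
time_s: 19.8
tcp_pos: [0.5836, -0.2595, 0.3715]
ee_rot: [[0.002, -0.93, 0.367], [-0.0, 0.367, 0.93], [-1.0, -0.002, 0.001]]
wrist_force: [0.3, -0.3, -0.9]
gripper_width: 0.43
```

Run:
```python
from h import *
st(); move([.45,.22,.37],-90)
```

```text
t 19.8 tcp [ 0.5836 -0.2595  0.3715] yaw 158.47 tilt [ 0.002 -0.    -1.   ] F [ 0.3 -0.3 -0.9] M [ 0.11 -0.09  0.04] w 37.4 j [ -9.  20.  16.  -0. -86. -12.]
t [0.0017 0.4004 0.5293] a [0.3804 0.0005 0.0004] mm [  1.3 300.3 397. ] deg [68.5  0.1  0.1]
```

play_rows(commands=[{"fingers": 0,"tx": 0,"ty": 0,"tz": 0,"ax": -0.039,"ay": 0,"az": 0},{"fingers": 0,"tx": 0,"ty": 0,"tz": 0,"ax": -0.078,"ay": 0,"az": 0},{"fingers": 0,"tx": 0,"ty": 0,"tz": 0,"ax": -0.117,"ay": 0,"az": 0},{"fingers": 0,"tx": 0,"ty": 0,"tz": 0,"ax": -0.156,"ay": 0,"az": 0},{"fingers": 0,"tx": 0,"ty": 0,"tz": 0,"ax": -0.195,"ay": 0,"az": 0}])

```text
time_s: 20.22
tcp_pos: [0.5834, -0.2594, 0.3691]
ee_rot: [[-0.001, -0.972, -0.235], [0.001, -0.235, 0.972], [-1.0, 0.001, 0.001]]
wrist_force: [-0.1, 0.9, 0.4]
gripper_width: 0.5
```

play_rows(commands=[{"fingers": 0,"tx": 0,"ty": 0,"tz": 0,"ax": -0.039,"ay": 0,"az": 0},{"fingers": 0,"tx": 0,"ty": 0,"tz": 0,"ax": -0.078,"ay": 0,"az": 0},{"fingers": 0,"tx": 0,"ty": 0,"tz": 0,"ax": -0.117,"ay": 0,"az": 0},{"fingers": 0,"tx": 0,"ty": 0,"tz": 0,"ax": -0.156,"ay": 0,"az": 0},{"fingers": 0,"tx": 0,"ty": 0,"tz": 0,"ax": -0.195,"ay": 0,"az": 0}])

```text
time_s: 20.63
tcp_pos: [0.5834, -0.2594, 0.3692]
ee_rot: [[-0.001, -0.66, -0.751], [0.001, -0.751, 0.66], [-1.0, 0.0, 0.001]]
wrist_force: [1.0, 0.4, -0.2]
gripper_width: 0.498
```

play_rows(commands=[{"fingers": -1,"tx": 0,"ty": 0,"tz": 0,"ax": -0.039,"ay": 0,"az": 0},{"fingers": -1,"tx": 0,"ty": 0,"tz": 0,"ax": -0.078,"ay": 0,"az": 0},{"fingers": -1,"tx": 0,"ty": 0,"tz": 0,"ax": -0.117,"ay": 0,"az": 0},{"fingers": -1,"tx": 0,"ty": 0,"tz": 0,"ax": -0.156,"ay": 0,"az": 0},{"fingers": -1,"tx": 0,"ty": 0,"tz": 0,"ax": -0.195,"ay": 0,"az": 0}])

```text
time_s: 21.05
tcp_pos: [0.5834, -0.2594, 0.3692]
ee_rot: [[-0.001, -0.108, -0.994], [0.001, -0.994, 0.108], [-1.0, -0.001, 0.001]]
wrist_force: [0.3, -0.2, -0.1]
gripper_width: 0.793
```

Run:
```python
from h import *
st(); move([.49,-.21,.32],-88)
```

```text
t 21.05 tcp [ 0.5834 -0.2594  0.3692] yaw -96.19 tilt [-0.001  0.001 -1.   ] F [ 0.3 -0.2 -0.1] M [0.02 0.01 0.06] w 69.0 j [ -9.  21.  16.  -0. -86.  93.]
t [ 0.0657 -0.052   0.1308] a [-0.0455  0.0004  0.0002] mm [ 49.3 -39.   98.1] deg [-8.2  0.1  0. ]
```

play_rows(commands=[{"fingers": -1,"tx": 0.02,"ty": -0.015,"tz": 0.04,"ax": -0.02,"ay": 0,"az": 0},{"fingers": -1,"tx": 0.04,"ty": -0.035,"tz": 0.09,"ax": -0.045,"ay": 0,"az": 0},{"fingers": -1,"tx": 0.0655,"ty": -0.052,"tz": 0.13,"ax": -0.0455,"ay": 0,"az": 0},{"fingers": -1,"tx": 0.0655,"ty": -0.052,"tz": 0.13,"ax": -0.0455,"ay": 0,"az": 0},{"fingers": -1,"tx": 0.0655,"ty": -0.052,"tz": 0.13,"ax": -0.0455,"ay": 0,"az": 0}])

```text
time_s: 21.47
tcp_pos: [0.4881, -0.2088, 0.3188]
ee_rot: [[-0.005, 0.029, -1.0], [0.001, -1.0, -0.029], [-1.0, -0.001, 0.005]]
wrist_force: [1.1, -0.8, 0.3]
gripper_width: 0.992
```

play_rows(commands=[{"fingers": -1,"tx": 0,"ty": 0,"tz": 0,"ax": 0,"ay": 0,"az": 0},{"fingers": -1,"tx": 0,"ty": 0,"tz": 0,"ax": 0,"ay": 0,"az": 0},{"fingers": -1,"tx": 0,"ty": 0,"tz": 0,"ax": 0,"ay": 0,"az": 0}])

```text
time_s: 21.72
tcp_pos: [0.4928, -0.2102, 0.3214]
ee_rot: [[0.002, 0.028, -1.0], [-0.0, -1.0, -0.028], [-1.0, 0.0, -0.002]]
wrist_force: [-0.4, 0.3, -0.1]
gripper_width: 1.005
```

```bash
cat >> h.py <<'E'
def fit3(p,guess,z,phi,rad=.06):
    "fit xy, yaw, phi, pitch (arm end up +) on dilated mask, given phi branch"
    from scipy.optimize import minimize
    ds=[d for d in spotter.silhouettes('clamp1',p) if d['score']>.4]
    d=min(ds,key=lambda d:np.hypot(*(unproj(p,[d['uv']],z+.06)[0,:2]-guess[:2])))
    m=cv2.dilate(d['region'].astype(np.uint8),np.ones((3,3),np.uint8)).astype(float); b=cv2.GaussianBlur(m,(0,0),1)
    piv=np.array([-.02,0,0])
    def rend(q):
        R=Ro.from_euler("z",q[2]).as_matrix()@Ro.from_euler("y",-q[4]).as_matrix(); k=np.zeros((480,640),np.uint8)
        for P in clampparts(q[3]):
            X=(P-piv)@R.T+Ro.from_euler("z",q[2]).as_matrix()@piv+[q[0],q[1],z]
            cv2.fillConvexPoly(k,np.round(cv2.convexHull(proj(p,X).astype(np.float32))*16).astype(np.int32),255,cv2.LINE_AA,4)
        return k/255.
    s=np.array([.005,.005,.05,.2,.05]); q0=np.array([*guess,phi,0.])
    o=minimize(lambda v:((cv2.GaussianBlur(rend(q0+v*s),(0,0),1)-b)**2).sum(),np.zeros(5),method="Nelder-Mead",options=dict(initial_simplex=np.r_[np.zeros((1,5)),np.eye(5)],maxiter=500))
    q=q0+o.x*s; k=rend(q)>.5; print('foot',q[:2].round(4),'yaw',np.degrees(q[2]).round(1),'phi',q[3].round(3),'pitch',q[4].round(4),'iou',((k&(m>0)).sum()/(k|(m>0)).sum()).round(3)); return q
E
python3 - <<'E'
from h import *
st(); p=shot('wrist','w6'); fit3(p,[.5316,-.2621,.038],.1152,3.85)
g=cv2.cvtColor(p['image'],cv2.COLOR_RGB2GRAY)
for l in cv2.createLineSegmentDetector().detect(g)[0][:,0]:
  s=l.reshape(2,2); n=np.hypot(*(s[0]-s[1])); q=unproj(p,s,.148)
  if n>15 and (q[:,0]>.553).all() and (q[:,0]<.62).all() and (q[:,1]<-.12).all() and (q[:,1]>-.3).all(): print(np.round(l,1),q[:,:2].round(4).tolist())
move([.45,.25,.37],-90)
t=shot('top')
for d in spotter.find_in('clamp1',t): print(d['uv'],round(d['score'],2),unproj(t,[d['uv']],.06)[0].round(3))
E
```

```text
t 21.72 tcp [ 0.4928 -0.2102  0.3214] yaw -88.41 tilt [ 0.002 -0.    -1.   ] F [-0.4  0.3 -0.1] M [-0.02 -0.02 -0.  ] w 87.4 j [ -6.  10.  -4.   0. -75.  97.]
foot [ 0.5326 -0.2598] yaw 0.1 phi 3.849 pitch 0.0515 iou 0.972
[417.6 129.9 398.2 113.2] [[0.5663, -0.2901], [0.5784, -0.2739]]
[365.7  78.2 378.5  63.4] [[0.6032, -0.2472], [0.614, -0.2562]]
[374.  110.6 373.  139.4] [[0.5798, -0.255], [0.5581, -0.2556]]
[367.5 118.5 360.  105.3] [[0.5738, -0.2503], [0.5834, -0.2439]]
[360.  104.5 365.   86.7] [[0.5839, -0.2438], [0.5971, -0.2469]]
[343.4  64.3 341.1 129.4] [[0.6125, -0.2298], [0.5649, -0.2301]]
[291.9  66.2 218.1  65.3] [[0.6101, -0.1909], [0.6094, -0.1352]]
[419.4  66.3 394.3  65.5] [[0.6129, -0.2872], [0.6129, -0.2682]]
[215.7  66.8 217.9 129.4] [[0.6082, -0.1334], [0.5624, -0.1338]]
[374.4  65.6 345.6  65.1] [[0.6123, -0.2532], [0.6121, -0.2314]]
[292.4 131.9 292.8  66.9] [[0.562, -0.1921], [0.6097, -0.1916]]
[419.7  90.6 421.6  68. ] [[0.5956, -0.2891], [0.6118, -0.289]]
[219.4 131.2 290.6 132.3] [[0.561, -0.1349], [0.5617, -0.1907]]
[343.1 131.3 370.6 131.4] [[0.5636, -0.2318], [0.5641, -0.2533]]
[231.9 138.1 319.4 138.1] [[0.556, -0.1446], [0.5579, -0.2133]]
[295.6  71.9 295.6 119.4] [[0.6062, -0.1938], [0.5715, -0.1944]]
t [-0.0656 -0.6149  0.0395] a [ 0.0088 -0.0004 -0.    ] mm [ -49.2 -461.2   29.6] deg [ 1.6 -0.1 -0. ]
[208.3, 233.3] 0.9 [0.641 0.291 0.06 ]
[173.7, 301.7] 0.86 [0.456 0.398 0.06 ]
```

View pics/w6.png

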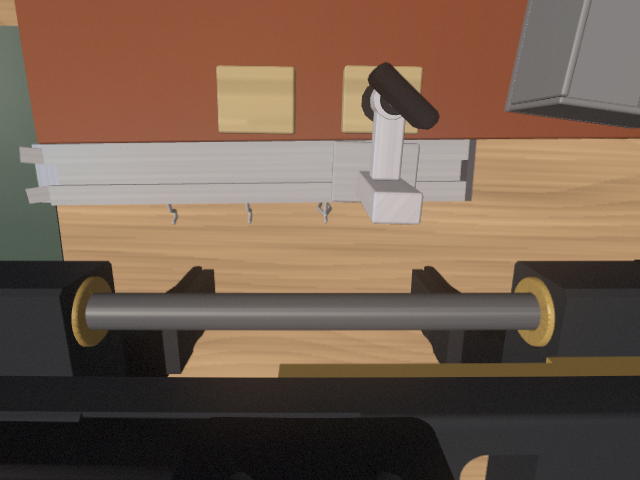

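Clamp 1 is done: the fit gives screw 3.85 rad, pitch 0.05, pad over the block centre (about -0.2597 vs -0.2595), and the blocks are unmoved. Now the second clamp, at about (0.62, 0.30).

play_rows(commands=[{"fingers": -1,"tx": 0,"ty": -0.227,"tz": -0.032,"ax": 0,"ay": 0,"az": 0},{"fingers": -1,"tx": 0,"ty": -0.227,"tz": -0.032,"ax": 0,"ay": 0,"az": 0},{"fingers": -1,"tx": 0,"ty": -0.227,"tz": -0.032,"ax": 0,"ay": 0,"az": 0},{"fingers": -1,"tx": 0,"ty": -0.227,"tz": -0.032,"ax": 0,"ay": 0,"az": 0},{"fingers": -1,"tx": 0,"ty": -0.227,"tz": -0.032,"ax": 0,"ay": 0,"az": 0}])

```text
time_s: 22.33
tcp_pos: [0.5114, -0.0344, 0.3205]
ee_rot: [[0.001, 0.033, -0.999], [0.001, -0.999, -0.033], [-1.0, -0.001, -0.001]]
wrist_force: [0.1, -0.1, -0.8]
gripper_width: 0.998
```

play_rows(commands=[{"fingers": -1,"tx": 0,"ty": -0.227,"tz": -0.032,"ax": 0,"ay": 0,"az": 0},{"fingers": -1,"tx": 0,"ty": -0.227,"tz": -0.032,"ax": 0,"ay": 0,"az": 0},{"fingers": -1,"tx": 0,"ty": -0.227,"tz": -0.032,"ax": 0,"ay": 0,"az": 0},{"fingers": -1,"tx": 0,"ty": -0.227,"tz": -0.032,"ax": 0,"ay": 0,"az": 0},{"fingers": -1,"tx": 0,"ty": -0.227,"tz": -0.032,"ax": 0,"ay": 0,"az": 0}])

```text
time_s: 22.75
tcp_pos: [0.5306, 0.1369, 0.3198]
ee_rot: [[0.0, 0.033, -0.999], [0.001, -0.999, -0.033], [-1.0, -0.001, -0.0]]
wrist_force: [0.7, -1.1, -0.3]
gripper_width: 1.002
```

play_rows(commands=[{"fingers": -1,"tx": 0,"ty": -0.11,"tz": -0.016,"ax": 0,"ay": 0,"az": 0},{"fingers": -1,"tx": 0,"ty": -0.19,"tz": -0.027,"ax": 0,"ay": 0,"az": 0},{"fingers": -1,"tx": 0,"ty": -0.227,"tz": -0.032,"ax": 0,"ay": 0,"az": 0},{"fingers": -1,"tx": 0,"ty": -0.227,"tz": -0.032,"ax": 0,"ay": 0,"az": 0},{"fingers": -1,"tx": 0,"ty": -0.227,"tz": -0.032,"ax": 0,"ay": 0,"az": 0}])

```text
time_s: 23.17
tcp_pos: [0.5495, 0.3081, 0.3186]
ee_rot: [[-0.001, 0.032, -0.999], [0.0, -0.999, -0.032], [-1.0, -0.0, 0.001]]
wrist_force: [0.7, -1.3, -0.5]
gripper_width: 0.998
```

play_rows(commands=[{"fingers": -1,"tx": 0,"ty": 0,"tz": 0,"ax": 0,"ay": 0,"az": 0},{"fingers": -1,"tx": 0,"ty": 0,"tz": 0,"ax": 0,"ay": 0,"az": 0},{"fingers": -1,"tx": 0,"ty": 0,"tz": 0,"ax": 0,"ay": 0,"az": 0},{"fingers": -1,"tx": 0,"ty": 0,"tz": 0,"ax": 0,"ay": 0,"az": 0},{"fingers": -1,"tx": 0,"ty": 0,"tz": 0,"ax": 0,"ay": 0,"az": 0}])

```text
time_s: 23.58
tcp_pos: [0.5491, 0.3012, 0.3212]
ee_rot: [[0.001, 0.026, -1.0], [0.0, -1.0, -0.026], [-1.0, -0.0, -0.001]]
wrist_force: [0.8, -0.1, 0.3]
gripper_width: 0.999
```

Run:
```python
from h import *
st(); p=shot('wrist')
q=max(((fitclamp(p,[.62,.30,-.1],0,[.5,1.3,2.2],save='f2'))for _ in[0]),key=lambda q:0)
P=q[:2]-.008*np.array([np.cos(q[2]),np.sin(q[2])]); print(q,P); move([*P,.26],np.degrees(q[2])-90)
```

```text
t 23.58 tcp [0.5491 0.3012 0.3212] yaw -88.5 tilt [ 0.001  0.    -1.   ] F [ 0.8 -0.1  0.3] M [-0.04 -0.05 -0.02] w 86.9 j [ 44.  20.   8.   0. -79.  48.]
dist 0.017 0.68
foot [0.6209 0.2993] yaw,phi deg [-9.  72.2] iou 0.96
foot [0.6209 0.2993] yaw,phi deg [-9.1 71.9] iou 0.959
foot [0.6209 0.2993] yaw,phi deg [-9.  71.9] iou 0.959
[ 0.62094822  0.29931803 -0.15675486  1.25981968] [0.6130463  0.30056694]
t [ 0.0815  0.0037 -0.0852] a [ 0.0584 -0.0002  0.0002] mm [ 61.1   2.8 -63.9] deg [10.5 -0.   0. ]
```

View pics/f2.png

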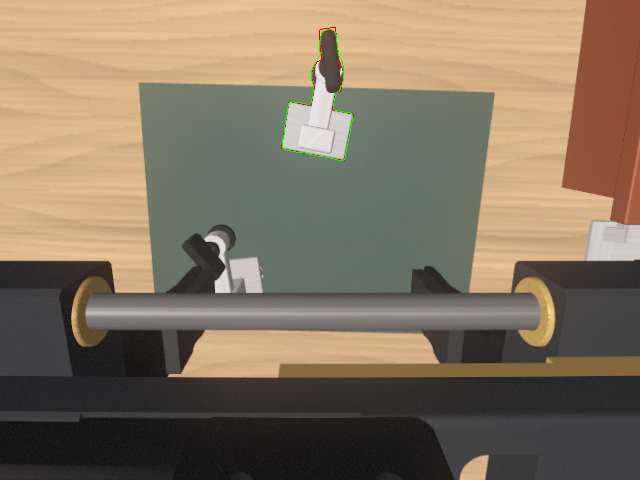

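play_rows(commands=[{"fingers": -1,"tx": 0.03,"ty": 0.0037,"tz": -0.03,"ax": 0.03,"ay": 0,"az": 0},{"fingers": -1,"tx": 0.06,"ty": 0.0037,"tz": -0.06,"ax": 0.058,"ay": 0,"az": 0},{"fingers": -1,"tx": 0.08,"ty": 0.0037,"tz": -0.085,"ax": 0.058,"ay": 0,"az": 0},{"fingers": -1,"tx": 0.0815,"ty": 0.0037,"tz": -0.0852,"ax": 0.0584,"ay": 0,"az": 0},{"fingers": -1,"tx": 0.0815,"ty": 0.0037,"tz": -0.0852,"ax": 0.0584,"ay": 0,"az": 0}])

```text
time_s: 24.1
tcp_pos: [0.613, 0.3007, 0.2574]
ee_rot: [[-0.003, -0.156, -0.988], [-0.002, -0.988, 0.156], [-1.0, 0.003, 0.003]]
wrist_force: [-0.0, 0.6, 0.4]
gripper_width: 1.002
```

play_rows(commands=[{"fingers": -1,"tx": 0,"ty": 0,"tz": 0,"ax": 0,"ay": 0,"az": 0},{"fingers": -1,"tx": 0,"ty": 0,"tz": 0,"ax": 0,"ay": 0,"az": 0},{"fingers": -1,"tx": 0,"ty": 0,"tz": 0,"ax": 0,"ay": 0,"az": 0},{"fingers": -1,"tx": 0,"ty": 0,"tz": 0,"ax": 0,"ay": 0,"az": 0},{"fingers": -1,"tx": 0,"ty": 0,"tz": 0,"ax": 0,"ay": 0,"az": 0}])

```text
time_s: 24.52
tcp_pos: [0.6126, 0.3019, 0.2605]
ee_rot: [[0.001, -0.154, -0.988], [0.001, -0.988, 0.154], [-1.0, -0.001, -0.001]]
wrist_force: [-0.6, -0.3, 0.2]
gripper_width: 1.003
```

Run:
```python
from h import *
st(); move([.6130,.3006,.104],-99); t=shot('top')
for d in spotter.find_in('clamp1',t): print(d['uv'],round(d['score'],2),unproj(t,[d['uv']],.06)[0].round(3))
```

```text
t 24.52 tcp [0.6126 0.3019 0.2605] yaw -98.88 tilt [ 0.001  0.001 -1.   ] F [-0.6 -0.3  0.2] M [-0.05  0.08  0.01] w 87.2 j [ 40.  27.  11.   0. -74.  41.]
t [ 0.2086  0.0019 -0.0005] a [ 0.0006 -0.0004  0.0004] mm [156.5   1.4  -0.4] deg [ 0.1 -0.1  0.1]
[408.1, 245.4] 0.97 [ 0.554 -0.268  0.06 ]
[174.3, 300.1] 0.8 [0.46  0.396 0.06 ]
[211.6, 239.2] 0.53 [0.623 0.283 0.06 ]
```

play_rows(commands=[{"fingers": -1,"tx": 0.04,"ty": 0.0019,"tz": 0,"ax": 0,"ay": 0,"az": 0},{"fingers": -1,"tx": 0.09,"ty": 0.0019,"tz": 0,"ax": 0,"ay": 0,"az": 0},{"fingers": -1,"tx": 0.14,"ty": 0.0019,"tz": 0,"ax": 0,"ay": 0,"az": 0},{"fingers": -1,"tx": 0.18,"ty": 0.0019,"tz": 0,"ax": 0,"ay": 0,"az": 0},{"fingers": -1,"tx": 0.2086,"ty": 0.0019,"tz": 0,"ax": 0,"ay": 0,"az": 0}])

```text
time_s: 25.03
tcp_pos: [0.6111, 0.2994, 0.0993]
ee_rot: [[-0.004, -0.155, -0.988], [-0.002, -0.988, 0.155], [-1.0, 0.003, 0.004]]
wrist_force: [0.1, -0.0, -1.1]
gripper_width: 1.0
```

play_rows(commands=[{"fingers": -1,"tx": 0,"ty": 0,"tz": 0,"ax": 0,"ay": 0,"az": 0},{"fingers": -1,"tx": 0,"ty": 0,"tz": 0,"ax": 0,"ay": 0,"az": 0},{"fingers": -1,"tx": 0,"ty": 0,"tz": 0,"ax": 0,"ay": 0,"az": 0},{"fingers": 1,"tx": 0,"ty": 0,"tz": 0,"ax": 0,"ay": 0,"az": 0},{"fingers": 1,"tx": 0,"ty": 0,"tz": 0,"ax": 0,"ay": 0,"az": 0}])

```text
time_s: 25.45
tcp_pos: [0.6137, 0.301, 0.1053]
ee_rot: [[0.003, -0.155, -0.988], [0.002, -0.988, 0.155], [-1.0, -0.003, -0.003]]
wrist_force: [0.1, 0.6, -0.3]
gripper_width: 0.92
```

play_rows(commands=[{"fingers": 1,"tx": 0,"ty": 0,"tz": 0,"ax": 0,"ay": 0,"az": 0},{"fingers": 1,"tx": 0,"ty": 0,"tz": 0,"ax": 0,"ay": 0,"az": 0},{"fingers": 1,"tx": 0,"ty": 0,"tz": 0,"ax": 0,"ay": 0,"az": 0},{"fingers": 1,"tx": 0,"ty": 0,"tz": 0,"ax": 0,"ay": 0,"az": 0},{"fingers": 1,"tx": 0,"ty": 0,"tz": 0,"ax": 0,"ay": 0,"az": 0}])

```text
time_s: 25.87
tcp_pos: [0.6126, 0.3003, 0.103]
ee_rot: [[0.0, -0.155, -0.988], [0.0, -0.988, 0.155], [-1.0, -0.0, -0.0]]
wrist_force: [-0.8, 0.4, -0.6]
gripper_width: 0.556
```

play_rows(commands=[{"fingers": 1,"tx": 0,"ty": 0,"tz": 0,"ax": 0,"ay": 0,"az": 0},{"fingers": 1,"tx": 0,"ty": 0,"tz": 0,"ax": 0,"ay": 0,"az": 0},{"fingers": 1,"tx": 0,"ty": 0,"tz": 0,"ax": 0,"ay": 0,"az": 0},{"fingers": 1,"tx": 0,"ty": 0,"tz": 0,"ax": 0,"ay": 0,"az": 0},{"fingers": 1,"tx": 0,"ty": 0,"tz": 0,"ax": 0,"ay": 0,"az": 0}])

```text
time_s: 26.28
tcp_pos: [0.6127, 0.3002, 0.1028]
ee_rot: [[-0.0, -0.155, -0.988], [-0.0, -0.988, 0.155], [-1.0, 0.0, 0.0]]
wrist_force: [0.7, 0.5, -0.9]
gripper_width: 0.34
```

Run:
```python
from h import *
st(); move([.6130,.3006,.104],-99)
```

```text
t 26.28 tcp [0.6127 0.3002 0.1028] yaw -98.92 tilt [-0. -0. -1.] F [ 0.7  0.5 -0.9] M [-0.1  -0.05 -0.01] w 29.6 j [ 40.  34.  -1.   0. -56.  41.]
t [-0.0016 -0.0006 -0.0004] a [ 0.0004  0.     -0.0001] mm [-1.2 -0.4 -0.3] deg [ 0.1  0.  -0. ]
```

play_rows(commands=[{"fingers": 1,"tx": -0.02,"ty": 0,"tz": 0,"ax": 0,"ay": 0,"az": 0},{"fingers": 1,"tx": -0.06,"ty": 0,"tz": 0,"ax": 0,"ay": 0,"az": 0},{"fingers": 1,"tx": -0.11,"ty": 0,"tz": 0,"ax": 0,"ay": 0,"az": 0},{"fingers": 1,"tx": -0.16,"ty": 0,"tz": 0,"ax": 0,"ay": 0,"az": 0},{"fingers": 1,"tx": -0.196,"ty": 0,"tz": 0,"ax": 0,"ay": 0,"az": 0}])

```text
time_s: 26.7
tcp_pos: [0.6127, 0.3003, 0.2518]
ee_rot: [[0.001, -0.155, -0.988], [0.001, -0.988, 0.155], [-1.0, -0.001, -0.0]]
wrist_force: [0.9, -0.4, -3.9]
gripper_width: 0.346
```

play_rows(commands=[{"fingers": 1,"tx": 0,"ty": 0,"tz": 0,"ax": 0,"ay": 0,"az": 0},{"fingers": 1,"tx": 0,"ty": 0,"tz": 0,"ax": 0,"ay": 0,"az": 0},{"fingers": 1,"tx": 0,"ty": 0,"tz": 0,"ax": 0,"ay": 0,"az": 0},{"fingers": 1,"tx": 0,"ty": 0,"tz": 0,"ax": 0,"ay": 0,"az": 0},{"fingers": 1,"tx": 0,"ty": 0,"tz": 0,"ax": 0,"ay": 0,"az": 0}])

```text
time_s: 27.12
tcp_pos: [0.6117, 0.2998, 0.2466]
ee_rot: [[-0.005, -0.155, -0.988], [-0.003, -0.988, 0.155], [-1.0, 0.004, 0.004]]
wrist_force: [-0.4, 0.2, -5.1]
gripper_width: 0.343
```

Run:
```python
from h import *
st(); move([.5110,.10,.25],-87.82)
```

```text
t 27.12 tcp [0.6117 0.2998 0.2466] yaw -98.93 tilt [-0.005 -0.003 -1.   ] F [-0.4  0.2 -5.1] M [0.   0.07 0.07] w 29.8 j [ 40.  28.  10.  -0. -73.  41.]
t [-0.003   0.284   0.0913] a [-0.0617  0.0015 -0.0011] mm [ -2.3 213.   68.5] deg [-11.1   0.3  -0.2]
```

play_rows(commands=[{"fingers": 1,"tx": 0,"ty": 0.02,"tz": 0.0065,"ax": 0,"ay": 0,"az": 0},{"fingers": 1,"tx": 0,"ty": 0.05,"tz": 0.016,"ax": 0,"ay": 0,"az": 0},{"fingers": 1,"tx": 0,"ty": 0.085,"tz": 0.027,"ax": 0,"ay": 0,"az": 0},{"fingers": 1,"tx": 0,"ty": 0.12,"tz": 0.0385,"ax": 0,"ay": 0,"az": 0},{"fingers": 1,"tx": 0,"ty": 0.15,"tz": 0.048,"ax": 0,"ay": 0,"az": 0}])

```text
time_s: 27.53
tcp_pos: [0.5581, 0.1931, 0.2482]
ee_rot: [[-0.003, -0.155, -0.988], [-0.002, -0.988, 0.155], [-1.0, 0.002, 0.003]]
wrist_force: [-0.0, 0.0, -4.4]
gripper_width: 0.343
```

play_rows(commands=[{"fingers": 1,"tx": 0,"ty": 0.03,"tz": 0.01,"ax": -0.015,"ay": 0,"az": 0},{"fingers": 1,"tx": 0,"ty": 0.06,"tz": 0.02,"ax": -0.03,"ay": 0,"az": 0},{"fingers": 1,"tx": 0,"ty": 0.09,"tz": 0.03,"ax": -0.045,"ay": 0,"az": 0},{"fingers": 1,"tx": 0,"ty": 0.115,"tz": 0.038,"ax": -0.0617,"ay": 0,"az": 0},{"fingers": 1,"tx": 0,"ty": 0.134,"tz": 0.0433,"ax": -0.0617,"ay": 0,"az": 0}])

```text
time_s: 27.95
tcp_pos: [0.5104, 0.0988, 0.2489]
ee_rot: [[-0.003, 0.039, -0.999], [-0.001, -0.999, -0.039], [-1.0, 0.001, 0.003]]
wrist_force: [0.5, 0.1, -3.7]
gripper_width: 0.34
```

play_rows(commands=[{"fingers": 1,"tx": 0,"ty": 0,"tz": 0,"ax": 0,"ay": 0,"az": 0},{"fingers": 1,"tx": 0,"ty": 0,"tz": 0,"ax": 0,"ay": 0,"az": 0},{"fingers": 1,"tx": 0,"ty": 0,"tz": 0,"ax": 0,"ay": 0,"az": 0},{"fingers": 1,"tx": 0,"ty": 0,"tz": 0,"ax": 0,"ay": 0,"az": 0},{"fingers": 1,"tx": 0,"ty": 0,"tz": 0,"ax": 0,"ay": 0,"az": 0}])

```text
time_s: 28.37
tcp_pos: [0.5124, 0.1012, 0.2495]
ee_rot: [[-0.0, 0.039, -0.999], [-0.0, -0.999, -0.039], [-1.0, 0.0, 0.0]]
wrist_force: [-0.0, 0.5, -4.9]
gripper_width: 0.342
```

Run:
```python
from h import *
st(); move([.5110,.10,.2189],-87.82)
p=shot('wrist'); g=cv2.cvtColor(p['image'],cv2.COLOR_RGB2GRAY); R=np.array(r.sense()['ee_rot']); T=r.sense()['tcp_pos']
for l in cv2.createLineSegmentDetector().detect(g)[0][:,0]:
  s=l.reshape(2,2); mid=s.mean(0); n=np.hypot(*(s[0]-s[1]))
  if n>18 and 240<mid[0]<385 and 185<mid[1]<270: print('plate',np.round(l,1),((unproj(p,s,T[2]-.0788)-T)@R)[:,1:].round(4).tolist())
  if n>60 and mid[0]>400 and 150<mid[1]<270:print('rail',np.round(l,1),((unproj(p,s,.13)-T)@R)[:,1:].round(4).tolist())
```

```text
t 28.37 tcp [0.5124 0.1012 0.2495] yaw -87.79 tilt [-0. -0. -1.] F [-0.   0.5 -4.9] M [-0.04  0.09  0.  ] w 29.7 j [ 29.  12. -13.  -0. -65.  63.]
t [0.0408 0.0015 0.0019] a [ 0.0002  0.0001 -0.    ] mm [30.6  1.1  1.4] deg [ 0.  0. -0.]
rail [396.9 260.5 514.4 260.5] [[0.0587, 0.0188], [0.1419, 0.0188]]
plate [290.2 158.1 291.3 254.4] [[-0.013, -0.0541], [-0.0132, 0.0018]]
plate [251.9 196.8 254.4 271.8] [[-0.0351, -0.0324], [-0.0353, 0.0127]]
rail [638.1 189.  430.6 188.3] [[0.2208, -0.032], [0.0788, -0.0321]]
plate [337.9 235.7 345.8 266.8] [[0.0142, -0.0096], [0.0192, 0.0095]]
plate [288.1 194.4 254.4 194.3] [[-0.0145, -0.0338], [-0.0337, -0.0339]]
plate [335.1 210.6 334.7 233.1] [[0.0124, -0.0244], [0.0123, -0.0111]]
plate [293.1 257.4 329.4 257.6] [[-0.0121, 0.0036], [0.0094, 0.0038]]
plate [368.3 265.6 371.  196.8] [[0.0326, 0.0088], [0.0327, -0.0324]]
plate [331.7 255.6 331.9 211.9] [[0.0107, 0.0026], [0.0105, -0.0237]]
rail [430.6 236.2 615.6 236.2] [[0.0812, 0.0011], [0.2114, 0.0011]]
rail [638.1 238.8 429.4 238.8] [[0.2279, 0.0031], [0.0805, 0.003]]
plate [373.2 215.6 370.7 270.6] [[0.0344, -0.0215], [0.0341, 0.0119]]
plate [276.6 289.6 288.  235.6] [[-0.0223, 0.024], [-0.0149, -0.0096]]
plate [351.9 192.7 370.6 192.8] [[0.0217, -0.0348], [0.0324, -0.0347]]
rail [460.6 185.6 638.1 185.6] [[0.0989, -0.0339], [0.2204, -0.0343]]
plate [373.1 264.8 391.9 265.5] [[0.0354, 0.0083], [0.0466, 0.0087]]
```

play_rows(commands=[{"fingers": 1,"tx": 0.01,"ty": 0.0015,"tz": 0.0032,"ax": 0,"ay": 0,"az": 0},{"fingers": 1,"tx": 0.025,"ty": 0.0015,"tz": 0.0032,"ax": 0,"ay": 0,"az": 0},{"fingers": 1,"tx": 0.0408,"ty": 0.0015,"tz": 0.0032,"ax": 0,"ay": 0,"az": 0},{"fingers": 1,"tx": 0.0408,"ty": 0.0015,"tz": 0.0032,"ax": 0,"ay": 0,"az": 0},{"fingers": 1,"tx": 0.0408,"ty": 0.0015,"tz": 0.0032,"ax": 0,"ay": 0,"az": 0}])

```text
time_s: 28.83
tcp_pos: [0.5092, 0.0991, 0.2184]
ee_rot: [[-0.002, 0.038, -0.999], [-0.001, -0.999, -0.038], [-1.0, 0.001, 0.002]]
wrist_force: [0.0, 0.3, -4.8]
gripper_width: 0.342
```

play_rows(commands=[{"fingers": 1,"tx": 0,"ty": 0,"tz": 0,"ax": 0,"ay": 0,"az": 0},{"fingers": 1,"tx": 0,"ty": 0,"tz": 0,"ax": 0,"ay": 0,"az": 0},{"fingers": 1,"tx": 0,"ty": 0,"tz": 0,"ax": 0,"ay": 0,"az": 0},{"fingers": 1,"tx": 0,"ty": 0,"tz": 0,"ax": 0,"ay": 0,"az": 0},{"fingers": 1,"tx": 0,"ty": 0,"tz": 0,"ax": 0,"ay": 0,"az": 0}])

```text
time_s: 29.25
tcp_pos: [0.5098, 0.0993, 0.2197]
ee_rot: [[0.001, 0.038, -0.999], [0.0, -0.999, -0.038], [-1.0, -0.0, -0.001]]
wrist_force: [-0.5, 0.5, -5.8]
gripper_width: 0.345
```

Run:
```python
from h import *
st(); move([.5100,.10,.2189],-87.82); move([.5197,-.1655,.2189],-87.82)
p=shot('wrist'); g=cv2.cvtColor(p['image'],cv2.COLOR_RGB2GRAY); R=np.array(r.sense()['ee_rot']); T=r.sense()['tcp_pos']
for l in cv2.createLineSegmentDetector().detect(g)[0][:,0]:
  s=l.reshape(2,2); mid=s.mean(0); n=np.hypot(*(s[0]-s[1]))
  if n>18 and 240<mid[0]<385 and 185<mid[1]<200: print('plate',np.round(l,1),((unproj(p,s,T[2]-.0788)-T)@R)[:,1:].round(4).tolist())
  if n>60 and mid[0]>400 and 150<mid[1]<270:print('rail',np.round(l,1),((unproj(p,s,.13)-T)@R)[:,1:].round(4).tolist())
```

```text
t 29.25 tcp [0.5098 0.0993 0.2197] yaw -87.81 tilt [ 0.001  0.    -1.   ] F [-0.5  0.5 -5.8] M [0.01 0.1  0.03] w 30.0 j [ 29.  13. -16.   0. -61.  63.]
t [ 0.001  -0.0009 -0.0003] a [ 0.0001 -0.0002  0.0001] mm [ 0.8 -0.7 -0.2] deg [ 0. -0.  0.]
t [9.000e-04 3.533e-01 3.000e-04] a [ 0.0001 -0.0002  0.0001] mm [7.00e-01 2.65e+02 2.00e-01] deg [ 0. -0.  0.]
rail [396.9 260.4 514.4 260.5] [[0.052, 0.0091], [0.1257, 0.0092]]
rail [638.1 190.8 441.9 190.5] [[0.1958, -0.0347], [0.0766, -0.0346]]
rail [434.4 244.  638.1 243.9] [[0.0746, -0.0015], [0.2025, -0.0015]]
plate [288.1 194.4 254.4 194.3] [[-0.0144, -0.0337], [-0.0337, -0.0338]]
rail [638.1 246.8 441.9 246.9] [[0.2029, 0.0004], [0.0794, 0.0003]]
rail [405.5 189.4 401.7 256.9] [[0.0548, -0.0352], [0.0549, 0.0068]]
rail [446.9 187.8 638.1 188.2] [[0.0794, -0.0362], [0.1954, -0.0363]]
```

play_rows(commands=[{"fingers": 1,"tx": 0.0003,"ty": 0.016,"tz": 0,"ax": 0,"ay": 0,"az": 0},{"fingers": 1,"tx": 0.0003,"ty": 0.032,"tz": 0,"ax": 0,"ay": 0,"az": 0},{"fingers": 1,"tx": 0.0003,"ty": 0.048,"tz": 0,"ax": 0,"ay": 0,"az": 0},{"fingers": 1,"tx": 0.0003,"ty": 0.064,"tz": 0,"ax": 0,"ay": 0,"az": 0},{"fingers": 1,"tx": 0.0003,"ty": 0.08,"tz": 0,"ax": 0,"ay": 0,"az": 0}])

```text
time_s: 29.72
tcp_pos: [0.5119, 0.0377, 0.2191]
ee_rot: [[-0.0, 0.038, -0.999], [-0.0, -0.999, -0.038], [-1.0, 0.0, 0.0]]
wrist_force: [-0.3, 0.1, -5.1]
gripper_width: 0.342
```

play_rows(commands=[{"fingers": 1,"tx": 0,"ty": 0.012,"tz": 0,"ax": 0,"ay": 0,"az": 0},{"fingers": 1,"tx": 0,"ty": 0.024,"tz": 0,"ax": 0,"ay": 0,"az": 0},{"fingers": 1,"tx": 0,"ty": 0.036,"tz": 0,"ax": 0,"ay": 0,"az": 0},{"fingers": 1,"tx": 0,"ty": 0.048,"tz": 0,"ax": 0,"ay": 0,"az": 0},{"fingers": 1,"tx": 0,"ty": 0.06,"tz": 0,"ax": 0,"ay": 0,"az": 0}])

```text
time_s: 30.13
tcp_pos: [0.5137, -0.0065, 0.219]
ee_rot: [[0.0, 0.038, -0.999], [0.0, -0.999, -0.038], [-1.0, -0.0, -0.0]]
wrist_force: [-0.6, -0.1, -4.5]
gripper_width: 0.343
```

Run:
```python
from h import *
st(); move([.5197,-.1655,.2189],-87.82)
```

```text
t 30.13 tcp [ 0.5137 -0.0065  0.219 ] yaw -87.81 tilt [ 0.  0. -1.] F [-0.6 -0.1 -4.5] M [-0.04  0.05  0.03] w 29.9 j [ 17.  12. -17.  -0. -61.  75.]
t [2.000e-04 2.121e-01 1.000e-04] a [ 0.0001 -0.      0.    ] mm [1.000e-01 1.591e+02 1.000e-01] deg [ 0. -0.  0.]
```

play_rows(commands=[{"fingers": 1,"tx": 0,"ty": 0.026,"tz": 0,"ax": 0,"ay": 0,"az": 0},{"fingers": 1,"tx": 0,"ty": 0.054,"tz": 0,"ax": 0,"ay": 0,"az": 0},{"fingers": 1,"tx": 0,"ty": 0.084,"tz": 0,"ax": 0,"ay": 0,"az": 0},{"fingers": 1,"tx": 0,"ty": 0.112,"tz": 0,"ax": 0,"ay": 0,"az": 0},{"fingers": 1,"tx": 0,"ty": 0.136,"tz": 0,"ax": 0,"ay": 0,"az": 0}])

```text
time_s: 30.55
tcp_pos: [0.5175, -0.1092, 0.219]
ee_rot: [[-0.0, 0.038, -0.999], [-0.0, -0.999, -0.038], [-1.0, 0.0, 0.0]]
wrist_force: [-0.2, 0.4, -4.4]
gripper_width: 0.337
```

play_rows(commands=[{"fingers": 1,"tx": 0,"ty": 0.004,"tz": 0,"ax": 0,"ay": 0,"az": 0},{"fingers": 1,"tx": 0,"ty": 0.008,"tz": 0,"ax": 0,"ay": 0,"az": 0},{"fingers": 1,"tx": 0,"ty": 0.012,"tz": 0,"ax": 0,"ay": 0,"az": 0},{"fingers": 1,"tx": 0,"ty": 0.016,"tz": 0,"ax": 0,"ay": 0,"az": 0},{"fingers": 1,"tx": 0,"ty": 0.02,"tz": 0,"ax": 0,"ay": 0,"az": 0}])

```text
time_s: 30.97
tcp_pos: [0.5182, -0.1223, 0.2191]
ee_rot: [[0.0, 0.039, -0.999], [0.0, -0.999, -0.039], [-1.0, -0.0, -0.0]]
wrist_force: [-0.1, -0.3, -5.3]
gripper_width: 0.343
```

```bash
cat > blk.py <<'E'
from h import *
st(); move([.5197,-.1655,.2189],-87.82)
p=shot('wrist'); g=cv2.cvtColor(p['image'],cv2.COLOR_RGB2GRAY); R=np.array(r.sense()['ee_rot']); T=r.sense()['tcp_pos']
for l in cv2.createLineSegmentDetector().detect(g)[0][:,0]:
  s=l.reshape(2,2); n=np.hypot(*(s[0]-s[1])); q=unproj(p,s,.148)
  if n>15 and abs((q[0]-q[1])[1])<.004 and (q[:,0]>.553).all() and (q[:,0]<.62).all() and (q[:,1]<-.10).all() and (q[:,1]>-.3).all(): print(np.round(l,1),'world',q[:,:2].round(4).tolist(),'tool y',((q-T)@R)[:,1].round(4))
E
python3 blk.py
```

```text
t 30.97 tcp [ 0.5182 -0.1223  0.2191] yaw -87.75 tilt [ 0.  0. -1.] F [-0.1 -0.3 -5.3] M [-0.    0.06  0.02] w 29.9 j [  4.  14. -15.  -0. -61.  88.]
t [0.0003 0.0576 0.0003] a [ 0.0004 -0.0001  0.    ] mm [ 0.2 43.2  0.2] deg [ 0.1 -0.   0. ]
[287.2 149.4 288.1 124.3] world [[0.5766, -0.1059], [0.5896, -0.1061]] tool y [-0.0145 -0.0139]
[282.5 135.5 285.  152. ] world [[0.5837, -0.1033], [0.5752, -0.1048]] tool y [-0.0169 -0.0157]
[544.6 147.  555.  122.1] world [[0.5836, -0.2439], [0.5967, -0.2471]] tool y [0.1236 0.1274]
[631.1 154.1 637.4 139.1] world [[0.582, -0.2921], [0.59, -0.2938]] tool y [0.1718 0.1737]
[630.1 124.5 637.1  96.6] world [[0.5973, -0.288], [0.6115, -0.2885]] tool y [0.1682 0.1693]
[566.7 134.3 563.4 150.4] world [[0.5907, -0.2546], [0.5823, -0.2545]] tool y [0.1346 0.1341]
[339.6  90.5 337.9 118.2] world [[0.6075, -0.1322], [0.5937, -0.1321]] tool y [0.013  0.0123]
[345.2 137.  341.2 155.7] world [[0.5843, -0.1365], [0.5744, -0.1349]] tool y [0.0163 0.0144]
[512.4  94.4 500.7 178.3] world [[0.6094, -0.2222], [0.566, -0.2227]] tool y [0.103  0.1018]
[443.6 183.  453.3  91.8] world [[0.5621, -0.1917], [0.6094, -0.1912]] tool y [0.0706 0.072 ]
[526.4  93.  513.7 180.7] world [[0.6105, -0.2294], [0.565, -0.23]] tool y [0.1102 0.1091]
[327.7 121.6 332.5 137.9] world [[0.5918, -0.1268], [0.5835, -0.1298]] tool y [0.007  0.0096]
```

play_rows(commands=[{"fingers": 1,"tx": 0,"ty": 0.01,"tz": 0,"ax": 0,"ay": 0,"az": 0},{"fingers": 1,"tx": 0,"ty": 0.021,"tz": 0,"ax": 0,"ay": 0,"az": 0},{"fingers": 1,"tx": 0,"ty": 0.032,"tz": 0,"ax": 0,"ay": 0,"az": 0},{"fingers": 1,"tx": 0,"ty": 0.042,"tz": 0,"ax": 0,"ay": 0,"az": 0},{"fingers": 1,"tx": 0,"ty": 0.05,"tz": 0,"ax": 0,"ay": 0,"az": 0}])

```text
time_s: 31.43
tcp_pos: [0.5196, -0.1611, 0.219]
ee_rot: [[-0.0, 0.038, -0.999], [-0.0, -0.999, -0.038], [-1.0, 0.0, 0.0]]
wrist_force: [-0.1, -1.7, -4.6]
gripper_width: 0.341
```

play_rows(commands=[{"fingers": 1,"tx": 0,"ty": 0,"tz": 0,"ax": 0,"ay": 0,"az": 0},{"fingers": 1,"tx": 0,"ty": 0,"tz": 0,"ax": 0,"ay": 0,"az": 0},{"fingers": 1,"tx": 0,"ty": 0,"tz": 0,"ax": 0,"ay": 0,"az": 0},{"fingers": 1,"tx": 0,"ty": 0,"tz": 0,"ax": 0,"ay": 0,"az": 0}])

```text
time_s: 31.77
tcp_pos: [0.5196, -0.1599, 0.2191]
ee_rot: [[0.0, 0.038, -0.999], [0.0, -0.999, -0.038], [-1.0, -0.0, -0.0]]
wrist_force: [-0.8, -0.5, -5.5]
gripper_width: 0.34
```

```bash
python3 blk.py
```

```text
t 31.77 tcp [ 0.5196 -0.1599  0.2191] yaw -87.8 tilt [ 0.  0. -1.] F [-0.8 -0.5 -5.5] M [-0.02  0.07  0.02] w 29.6 j [ -0.  15. -13.  -0. -62.  92.]
t [0.0002 0.0075 0.0001] a [ 0.0001 -0.      0.    ] mm [0.2 5.6 0.1] deg [ 0. -0.  0.]
[541.6 159.1 545.1 140.1] world [[0.5784, -0.281], [0.5884, -0.2811]] tool y [0.1234 0.1239]
[339.6 135.4 336.6 152.1] world [[0.5863, -0.1712], [0.5776, -0.17]] tool y [0.0139 0.0124]
[287.2 149.4 287.9 125.6] world [[0.578, -0.1436], [0.5903, -0.1437]] tool y [-0.014  -0.0134]
[475.  145.9 485.2 120.4] world [[0.5838, -0.2438], [0.5971, -0.2474]] tool y [0.0864 0.0905]
[500.4 126.1 491.5 143.6] world [[0.5945, -0.2559], [0.5854, -0.2525]] tool y [0.0989 0.0952]
[268.3  89.4 268.2 178.1] world [[0.6079, -0.1331], [0.5623, -0.1336]] tool y [-0.0233 -0.0245]
[338.9 119.1 344.6 133. ] world [[0.5946, -0.1703], [0.5876, -0.1737]] tool y [0.0134 0.0166]
[560.1 204.6 567.8 178.9] world [[0.5541, -0.2959], [0.5684, -0.2974]] tool y [0.1373 0.1394]
[375.2 183.  381.1  91.8] world [[0.5619, -0.1919], [0.609, -0.1914]] tool y [0.0337 0.035 ]
[445.5  95.5 437.4 177. ] world [[0.6086, -0.225], [0.5665, -0.2255]] tool y [0.0685 0.0675]
[447.3 163.2 446.3 178.2] world [[0.5741, -0.23], [0.5661, -0.2305]] tool y [0.0723 0.0724]
[455.1  91.7 447.9 163.1] world [[0.6107, -0.2298], [0.5742, -0.2303]] tool y [0.0734 0.0726]
[328.2 123.1 334.6 144.3] world [[0.5923, -0.1648], [0.5816, -0.1687]] tool y [0.0078 0.0113]
```

play_rows(commands=[{"fingers": 1,"tx": 0,"ty": 0.0035,"tz": 0,"ax": 0,"ay": 0,"az": 0},{"fingers": 1,"tx": 0,"ty": 0.0066,"tz": 0,"ax": 0,"ay": 0,"az": 0},{"fingers": 1,"tx": 0,"ty": 0.0066,"tz": 0,"ax": 0,"ay": 0,"az": 0},{"fingers": 1,"tx": 0,"ty": 0.0066,"tz": 0,"ax": 0,"ay": 0,"az": 0},{"fingers": 1,"tx": 0,"ty": 0.0066,"tz": 0,"ax": 0,"ay": 0,"az": 0}])

```text
time_s: 32.23
tcp_pos: [0.5197, -0.165, 0.219]
ee_rot: [[-0.0, 0.038, -0.999], [0.0, -0.999, -0.038], [-1.0, -0.0, 0.0]]
wrist_force: [-0.3, 1.0, -5.0]
gripper_width: 0.34
```

play_rows(commands=[{"fingers": 1,"tx": 0,"ty": 0,"tz": 0,"ax": 0,"ay": 0,"az": 0},{"fingers": 1,"tx": 0,"ty": 0,"tz": 0,"ax": 0,"ay": 0,"az": 0},{"fingers": -0.4,"tx": 0,"ty": 0,"tz": 0,"ax": 0,"ay": 0,"az": 0},{"fingers": -0.4,"tx": 0,"ty": 0,"tz": 0,"ax": 0,"ay": 0,"az": 0},{"fingers": -0.4,"tx": 0,"ty": 0,"tz": 0,"ax": 0,"ay": 0,"az": 0}])

```text
time_s: 32.65
tcp_pos: [0.5207, -0.1652, 0.2203]
ee_rot: [[0.003, 0.039, -0.999], [-0.001, -0.999, -0.039], [-1.0, 0.001, -0.003]]
wrist_force: [-0.3, 0.1, -0.9]
gripper_width: 0.492
```

play_rows(commands=[{"fingers": -0.4,"tx": 0,"ty": 0,"tz": 0,"ax": 0,"ay": 0,"az": 0},{"fingers": -0.4,"tx": -0.03,"ty": 0,"tz": 0,"ax": 0,"ay": 0,"az": 0},{"fingers": -0.4,"tx": -0.07,"ty": 0,"tz": 0,"ax": 0,"ay": 0,"az": 0},{"fingers": -0.4,"tx": -0.1,"ty": 0,"tz": 0,"ax": 0,"ay": 0,"az": 0},{"fingers": -0.4,"tx": -0.12,"ty": 0,"tz": 0,"ax": 0,"ay": 0,"az": 0}])

```text
time_s: 33.07
tcp_pos: [0.5208, -0.1654, 0.3126]
ee_rot: [[0.005, 0.039, -0.999], [-0.001, -0.999, -0.039], [-1.0, 0.002, -0.005]]
wrist_force: [-0.1, 0.2, 0.0]
gripper_width: 0.692
```

play_rows(commands=[{"fingers": 0.3,"tx": 0,"ty": 0,"tz": 0,"ax": 0,"ay": 0,"az": 0},{"fingers": 0.3,"tx": 0,"ty": 0,"tz": 0,"ax": 0,"ay": 0,"az": 0},{"fingers": 0.3,"tx": 0,"ty": 0,"tz": 0,"ax": 0,"ay": 0,"az": 0},{"fingers": 0.3,"tx": 0,"ty": 0,"tz": 0,"ax": 0,"ay": 0,"az": 0},{"fingers": 0.3,"tx": 0,"ty": 0,"tz": 0,"ax": 0,"ay": 0,"az": 0}])

```text
time_s: 33.48
tcp_pos: [0.5193, -0.1649, 0.3078]
ee_rot: [[-0.002, 0.038, -0.999], [0.0, -0.999, -0.038], [-1.0, -0.0, 0.002]]
wrist_force: [-0.3, -0.1, -0.7]
gripper_width: 0.411
```

Run:
```python
from h import *
st(); p=shot('wrist'); q=fitclamp(p,[.5286,-.1646,.038],.1152,[1.26],save='f3')
s=q[:2]+.056*np.array([np.cos(q[2]),np.sin(q[2])]); print('screw',s); move([*s,.29],np.degrees(q[2]-q[3]))
```

```text
t 33.48 tcp [ 0.5193 -0.1649  0.3078] yaw -87.81 tilt [-0.002  0.    -1.   ] F [-0.3 -0.1 -0.7] M [-0.03 -0.01  0.03] w 35.8 j [ -1.  12.  -4.  -0. -74.  93.]
dist 0.101 0.59
foot [ 0.1699 -0.1586] yaw,phi deg [ 8.9 45.7] iou 0.0
screw [ 0.22523715 -0.14994981]
t [ 0.0249 -0.035   0.3913] a [-0.2835  0.0005  0.0003] mm [ 18.7 -26.3 293.5] deg [-51.    0.1   0. ]
```

View pics/f3.png

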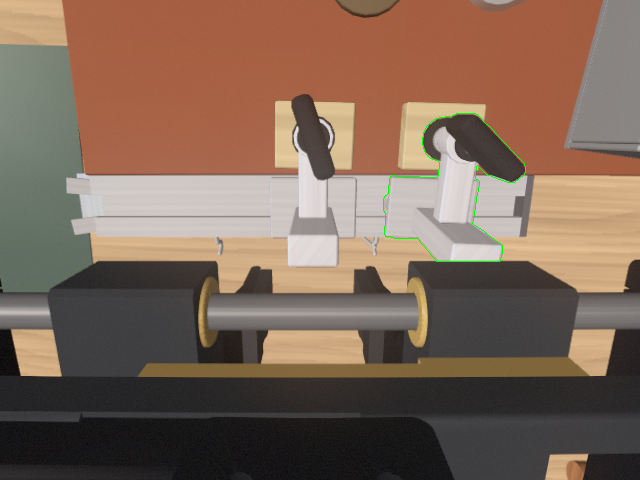

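Run:
```python
from h import *
p=shot('wrist'); st()
for n in ('clamp1','clamp2_wing','clamp3_post'):
  for d in spotter.silhouettes(n,p):
    c=max(cv2.findContours(d['region'].astype(np.uint8),0,2)[0],key=cv2.contourArea); print(n,np.round(d['uv']),round(d['score'],2),d['region'].sum(),cv2.minAreaRect(c))
# wing dark pixels
g=cv2.cvtColor(p['image'],cv2.COLOR_RGB2GRAY); m=(g[85:190,285:345]<60).astype(np.uint8)
c=max(cv2.findContours(m,0,2,offset=(285,85))[0],key=cv2.contourArea); print('wing',cv2.minAreaRect(c),cv2.contourArea(c),c.reshape(-1,2).min(0),c.reshape(-1,2).max(0))
x,y=p['R']@[0,0,0]+p['t'],0
for ph in (1.2,1.26,1.32):
  w=clampparts(ph)[-1]@Ro.from_euler('z',.038).as_matrix().T+[.5286,-.1655,.1152]
  h=cv2.convexHull(proj(p,w).astype(np.float32)); print(ph,cv2.minAreaRect(h))
```

```text
t 33.63 tcp [ 0.5196 -0.165   0.3084] yaw -87.81 tilt [-0.001  0.    -1.   ] F [ 0.5 -0.3  0.1] M [-0.01  0.   -0.01] w 31.8 j [ -1.  12.  -4.  -0. -74.  93.]
clamp1 [312. 199.] 0.96 9401 ((312.5, 180.5), (171.0, 87.0), 90.0)
clamp1 [451. 193.] 0.63 11689 ((453.6038513183594, 186.11923217773438), (127.87503814697266, 149.36297607421875), 15.255118370056152)
clamp2_wing [311. 137.] 0.87 2143 ((312.3000183105469, 137.10000610351562), (88.10107421875, 32.64659118652344), 63.43495178222656)
clamp2_wing [312. 199.] 0.32 9441 ((312.5, 181.0), (172.0, 87.0), 90.0)
wing ((314.00592041015625, 112.58578491210938), (38.29254913330078, 5.874425411224365), 67.61986541748047) 104.0 [304  95] [322 130]
1.2 ((315.10614013671875, 136.28662109375), (90.4932861328125, 23.642765045166016), 69.01770782470703)
1.26 ((315.1778564453125, 136.2745819091797), (90.46639251708984, 23.611711502075195), 72.37836456298828)
1.32 ((315.2503356933594, 136.27169799804688), (90.42029571533203, 23.58205223083496), 75.73344421386719)
```

Run:
```python
from h import *
p=shot('wrist'); st(); q=fitclamp(p,[.5286,-.1646,.038],.1152,[1.2])
s=q[:2]+.056*np.array([np.cos(q[2]),np.sin(q[2])]); print('screw',s); move([*s,.29],np.degrees(q[2]-q[3]))
q=fitclamp(p,[.5326,-.2598,.0],.1152,[3.85])
```

```text
t 33.83 tcp [ 0.5198 -0.165   0.3089] yaw -87.81 tilt [-0.  0. -1.] F [ 0.2 -0.7 -0.2] M [-0.04  0.03 -0.04] w 30.3 j [ -1.  12.  -4.  -0. -74.  93.]
dist 0.013 0.88
foot [ 0.5282 -0.164 ] yaw,phi deg [ 2.1 71.6] iou 0.969
screw [ 0.58417739 -0.16196984]
t [ 0.0253 -0.0007 -0.0859] a [-0.1017  0.     -0.    ] mm [ 19.   -0.5 -64.4] deg [-18.3   0.   -0. ]
dist 0.017 0.92
foot [ 0.5293 -0.2592] yaw,phi deg [ -0.6 219.9] iou 0.87
```

play_rows(commands=[{"fingers": 0.3,"tx": 0.005,"ty": -0.0007,"tz": -0.02,"ax": -0.03,"ay": 0,"az": 0},{"fingers": 0.3,"tx": 0.01,"ty": -0.0007,"tz": -0.04,"ax": -0.06,"ay": 0,"az": 0},{"fingers": 0.3,"tx": 0.015,"ty": -0.0007,"tz": -0.065,"ax": -0.085,"ay": 0,"az": 0},{"fingers": 0.3,"tx": 0.02,"ty": -0.0007,"tz": -0.0859,"ax": -0.1017,"ay": 0,"az": 0},{"fingers": 0.3,"tx": 0.0253,"ty": -0.0007,"tz": -0.0859,"ax": -0.1017,"ay": 0,"az": 0}])

```text
time_s: 34.35
tcp_pos: [0.5863, -0.1618, 0.2889]
ee_rot: [[0.0, 0.352, -0.936], [-0.0, -0.936, -0.352], [-1.0, 0.0, 0.0]]
wrist_force: [0.1, -0.1, 0.1]
gripper_width: 0.351
```

play_rows(commands=[{"fingers": 0.3,"tx": 0,"ty": 0,"tz": 0,"ax": 0,"ay": 0,"az": 0},{"fingers": 0.3,"tx": 0,"ty": 0,"tz": 0,"ax": 0,"ay": 0,"az": 0},{"fingers": 0.3,"tx": 0,"ty": 0,"tz": 0,"ax": 0,"ay": 0,"az": 0},{"fingers": 0.3,"tx": 0,"ty": 0,"tz": 0,"ax": 0,"ay": 0,"az": 0},{"fingers": 0.3,"tx": 0,"ty": 0,"tz": 0,"ax": 0,"ay": 0,"az": 0}])

```text
time_s: 34.77
tcp_pos: [0.5837, -0.1621, 0.2908]
ee_rot: [[0.001, 0.35, -0.937], [-0.0, -0.937, -0.35], [-1.0, 0.0, -0.001]]
wrist_force: [-0.0, -0.0, -0.2]
gripper_width: 0.352
```

Run:
```python
from h import *
st(); move([.5842,-.1620,.230],-69.5)
p=shot('wrist')
for d in spotter.silhouettes('clamp1_wing',p)[:2]:
    c=max(cv2.findContours(d['region'].astype(np.uint8),0,2)[0],key=cv2.contourArea); print(np.round(d['uv']),round(d['score'],2),cv2.minAreaRect(c))
```

```text
t 34.77 tcp [ 0.5837 -0.1621  0.2908] yaw -69.52 tilt [ 0.001 -0.    -1.   ] F [-0.  -0.  -0.2] M [-0.03 -0.06 -0.  ] w 30.6 j [ -0.  18.   2.   0. -74. 111.]
t [ 0.0811  0.     -0.0005] a [-0.0001 -0.0003 -0.0001] mm [60.8  0.  -0.4] deg [-0.  -0.1 -0. ]
```

play_rows(commands=[{"fingers": 0.3,"tx": 0.02,"ty": 0,"tz": 0,"ax": 0,"ay": 0,"az": 0},{"fingers": 0.3,"tx": 0.045,"ty": 0,"tz": 0,"ax": 0,"ay": 0,"az": 0},{"fingers": 0.3,"tx": 0.065,"ty": 0,"tz": 0,"ax": 0,"ay": 0,"az": 0},{"fingers": 0.3,"tx": 0.08,"ty": 0,"tz": 0,"ax": 0,"ay": 0,"az": 0},{"fingers": 0.3,"tx": 0.08,"ty": 0,"tz": 0,"ax": 0,"ay": 0,"az": 0}])

```text
time_s: 35.28
tcp_pos: [0.5825, -0.1617, 0.2274]
ee_rot: [[-0.005, 0.35, -0.937], [0.001, -0.937, -0.35], [-1.0, -0.003, 0.005]]
wrist_force: [0.5, 0.4, -0.0]
gripper_width: 0.353
```

play_rows(commands=[{"fingers": 0.3,"tx": 0,"ty": 0,"tz": 0,"ax": 0,"ay": 0,"az": 0},{"fingers": 0.3,"tx": 0,"ty": 0,"tz": 0,"ax": 0,"ay": 0,"az": 0},{"fingers": 1,"tx": 0,"ty": 0,"tz": 0,"ax": 0,"ay": 0,"az": 0},{"fingers": 1,"tx": 0,"ty": 0,"tz": 0,"ax": 0,"ay": 0,"az": 0},{"fingers": 1,"tx": 0,"ty": 0,"tz": 0,"ax": 0,"ay": 0,"az": 0}])

```text
time_s: 35.7
tcp_pos: [0.5844, -0.162, 0.2309]
ee_rot: [[0.001, 0.35, -0.937], [-0.0, -0.937, -0.35], [-1.0, 0.001, -0.001]]
wrist_force: [0.2, -0.4, 1.0]
gripper_width: 0.202
```

play_rows(commands=[{"fingers": 1,"tx": 0,"ty": 0,"tz": 0,"ax": 0,"ay": 0,"az": 0},{"fingers": 1,"tx": 0,"ty": 0,"tz": 0,"ax": 0,"ay": 0,"az": 0},{"fingers": 1,"tx": 0,"ty": 0,"tz": 0,"ax": 0,"ay": 0,"az": 0},{"fingers": 1,"tx": 0,"ty": 0,"tz": 0,"ax": 0,"ay": 0,"az": 0},{"fingers": 1,"tx": 0,"ty": 0,"tz": 0,"ax": 0,"ay": 0,"az": 0}])

```text
time_s: 36.12
tcp_pos: [0.5845, -0.1623, 0.2305]
ee_rot: [[0.001, 0.35, -0.937], [-0.001, -0.937, -0.35], [-1.0, 0.001, -0.001]]
wrist_force: [0.3, -1.2, 1.9]
gripper_width: 0.134
```

```bash
python3 -c "
from h import *
st()"
```

```text
t 36.12 tcp [ 0.5845 -0.1623  0.2305] yaw -69.49 tilt [ 0.001 -0.001 -1.   ] F [ 0.3 -1.2  1.9] M [-0.52 -0.23  0.06] w 11.7 j [ -0.  21.  -3.   0. -66. 111.]
```

play_rows(commands=[{"fingers": 1,"tx": 0.0004,"ty": 0,"tz": 0,"ax": 0.039,"ay": 0,"az": 0},{"fingers": 1,"tx": 0.0008,"ty": 0,"tz": 0,"ax": 0.078,"ay": 0,"az": 0},{"fingers": 1,"tx": 0.0012,"ty": 0,"tz": 0,"ax": 0.117,"ay": 0,"az": 0},{"fingers": 1,"tx": 0.0016,"ty": 0,"tz": 0,"ax": 0.156,"ay": 0,"az": 0},{"fingers": 1,"tx": 0.002,"ty": 0,"tz": 0,"ax": 0.19,"ay": 0,"az": 0}])

```text
time_s: 36.53
tcp_pos: [0.5844, -0.1624, 0.229]
ee_rot: [[0.001, -0.242, -0.97], [-0.001, -0.97, 0.242], [-1.0, 0.001, -0.001]]
wrist_force: [-0.5, -2.1, 1.2]
gripper_width: 0.137
```

play_rows(commands=[{"fingers": 1,"tx": 0.0004,"ty": 0,"tz": 0,"ax": 0.039,"ay": 0,"az": 0},{"fingers": 1,"tx": 0.0008,"ty": 0,"tz": 0,"ax": 0.078,"ay": 0,"az": 0},{"fingers": 1,"tx": 0.0012,"ty": 0,"tz": 0,"ax": 0.117,"ay": 0,"az": 0},{"fingers": 1,"tx": 0.0016,"ty": 0,"tz": 0,"ax": 0.156,"ay": 0,"az": 0},{"fingers": 1,"tx": 0.002,"ty": 0,"tz": 0,"ax": 0.19,"ay": 0,"az": 0}])

```text
time_s: 36.95
tcp_pos: [0.5844, -0.1625, 0.2276]
ee_rot: [[0.001, -0.746, -0.666], [-0.001, -0.666, 0.746], [-1.0, 0.0, -0.001]]
wrist_force: [0.5, -1.6, 2.2]
gripper_width: 0.135
```

```bash
python3 -c "
from h import *
st()"
```

```text
t 36.95 tcp [ 0.5844 -0.1625  0.2276] yaw -138.22 tilt [ 0.001 -0.001 -1.   ] F [ 0.5 -1.6  2.2] M [-0.66 -0.05  0.03] w 11.8 j [ -0.  21.  -4.   0. -66.  42.]
```

play_rows(commands=[{"fingers": 1,"tx": 0.0001,"ty": 0.0003,"tz": 0.0003,"ax": 0.035,"ay": 0,"az": 0},{"fingers": 1,"tx": 0.0001,"ty": 0.0008,"tz": 0.0007,"ax": 0.07,"ay": 0,"az": 0},{"fingers": 1,"tx": 0.0001,"ty": 0.0013,"tz": 0.0011,"ax": 0.105,"ay": 0,"az": 0},{"fingers": 1,"tx": 0.0001,"ty": 0.0018,"tz": 0.0015,"ax": 0.14,"ay": 0,"az": 0},{"fingers": 1,"tx": 0.0001,"ty": 0.0022,"tz": 0.002,"ax": 0.175,"ay": 0,"az": 0}])

```text
time_s: 37.37
tcp_pos: [0.5831, -0.1624, 0.2277]
ee_rot: [[0.003, -0.984, -0.179], [-0.001, -0.179, 0.984], [-1.0, -0.003, -0.002]]
wrist_force: [1.5, -2.8, 1.4]
gripper_width: 0.135
```

play_rows(commands=[{"fingers": 1,"tx": 0,"ty": 0.0004,"tz": 0.0001,"ax": 0.037,"ay": 0,"az": 0},{"fingers": 1,"tx": 0,"ty": 0.0009,"tz": 0.0002,"ax": 0.074,"ay": 0,"az": 0},{"fingers": 1,"tx": 0,"ty": 0.0014,"tz": 0.0003,"ax": 0.111,"ay": 0,"az": 0},{"fingers": 1,"tx": 0,"ty": 0.0019,"tz": 0.0004,"ax": 0.148,"ay": 0,"az": 0},{"fingers": 1,"tx": 0,"ty": 0.0024,"tz": 0.0005,"ax": 0.185,"ay": 0,"az": 0}])

```text
time_s: 37.78
tcp_pos: [0.5821, -0.1624, 0.2278]
ee_rot: [[0.006, -0.92, 0.391], [-0.001, 0.391, 0.92], [-1.0, -0.006, 0.001]]
wrist_force: [2.9, -2.6, -0.5]
gripper_width: 0.136
```

```bash
python3 -c "
from h import *
st()"
```

```text
t 37.78 tcp [ 0.5821 -0.1624  0.2278] yaw 157.0 tilt [ 0.006 -0.001 -1.   ] F [ 2.9 -2.6 -0.5] M [-0.8  -1.59  0.05] w 11.9 j [ -0.  20.  -4.   0. -65. -23.]
```

play_rows(commands=[{"fingers": 1,"tx": 0,"ty": 0,"tz": 0,"ax": 0.03,"ay": 0,"az": 0},{"fingers": 1,"tx": 0.0001,"ty": 0,"tz": 0,"ax": 0.06,"ay": 0,"az": 0},{"fingers": 1,"tx": 0.0001,"ty": 0,"tz": 0,"ax": 0.094,"ay": 0,"az": 0},{"fingers": 1,"tx": 0.0001,"ty": 0,"tz": 0,"ax": 0.094,"ay": 0,"az": 0},{"fingers": 1,"tx": 0.0001,"ty": 0,"tz": 0,"ax": 0.094,"ay": 0,"az": 0}])

```text
time_s: 38.2
tcp_pos: [0.5816, -0.1625, 0.2278]
ee_rot: [[0.005, -0.772, 0.636], [-0.001, 0.636, 0.772], [-1.0, -0.004, 0.002]]
wrist_force: [3.2, -3.6, 1.1]
gripper_width: 0.133
```

play_rows(commands=[{"fingers": 0.3,"tx": 0,"ty": 0,"tz": 0,"ax": 0,"ay": 0,"az": 0},{"fingers": 0.3,"tx": 0,"ty": 0,"tz": 0,"ax": 0,"ay": 0,"az": 0},{"fingers": 0.3,"tx": 0,"ty": 0,"tz": 0,"ax": 0,"ay": 0,"az": 0},{"fingers": 0.3,"tx": 0,"ty": 0,"tz": 0,"ax": 0,"ay": 0,"az": 0},{"fingers": 0.3,"tx": -0.03,"ty": 0,"tz": 0,"ax": 0,"ay": 0,"az": 0}])

```text
time_s: 38.62
tcp_pos: [0.5768, -0.1609, 0.2442]
ee_rot: [[-0.012, -0.77, 0.638], [0.003, 0.638, 0.77], [-1.0, 0.011, -0.006]]
wrist_force: [0.3, 0.5, -0.7]
gripper_width: 0.334
```

play_rows(commands=[{"fingers": 0.3,"tx": -0.04,"ty": 0,"tz": 0,"ax": 0,"ay": 0,"az": 0},{"fingers": 0.3,"tx": -0.08,"ty": 0,"tz": 0,"ax": 0,"ay": 0,"az": 0},{"fingers": 0.3,"tx": -0.12,"ty": 0,"tz": 0,"ax": -0.03,"ay": 0,"az": 0},{"fingers": 0.3,"tx": -0.14,"ty": 0,"tz": 0,"ax": -0.065,"ay": 0,"az": 0},{"fingers": 0.3,"tx": -0.16,"ty": 0,"tz": 0,"ax": -0.1,"ay": 0,"az": 0}])

```text
time_s: 39.03
tcp_pos: [0.5798, -0.1617, 0.3711]
ee_rot: [[0.001, -0.932, 0.363], [0.001, 0.363, 0.932], [-1.0, -0.001, 0.001]]
wrist_force: [-0.5, 0.8, -0.6]
gripper_width: 0.35
```

play_rows(commands=[{"fingers": 0,"tx": 0,"ty": 0,"tz": 0,"ax": -0.039,"ay": 0,"az": 0},{"fingers": 0,"tx": 0,"ty": 0,"tz": 0,"ax": -0.078,"ay": 0,"az": 0},{"fingers": 0,"tx": 0,"ty": 0,"tz": 0,"ax": -0.117,"ay": 0,"az": 0},{"fingers": 0,"tx": 0,"ty": 0,"tz": 0,"ax": -0.156,"ay": 0,"az": 0},{"fingers": 0,"tx": 0,"ty": 0,"tz": 0,"ax": -0.195,"ay": 0,"az": 0}])

```text
time_s: 39.45
tcp_pos: [0.5795, -0.1616, 0.3688]
ee_rot: [[-0.002, -0.971, -0.24], [0.001, -0.24, 0.971], [-1.0, 0.002, 0.001]]
wrist_force: [-0.9, 0.3, 0.4]
gripper_width: 0.493
```

play_rows(commands=[{"fingers": 0,"tx": 0,"ty": 0,"tz": 0,"ax": -0.039,"ay": 0,"az": 0},{"fingers": 0,"tx": 0,"ty": 0,"tz": 0,"ax": -0.078,"ay": 0,"az": 0},{"fingers": 0,"tx": 0,"ty": 0,"tz": 0,"ax": -0.117,"ay": 0,"az": 0},{"fingers": 0,"tx": 0,"ty": 0,"tz": 0,"ax": -0.156,"ay": 0,"az": 0},{"fingers": 0,"tx": 0,"ty": 0,"tz": 0,"ax": -0.195,"ay": 0,"az": 0}])

```text
time_s: 39.87
tcp_pos: [0.5795, -0.1616, 0.3687]
ee_rot: [[-0.002, -0.657, -0.754], [0.001, -0.754, 0.657], [-1.0, 0.001, 0.002]]
wrist_force: [0.1, -0.4, 0.7]
gripper_width: 0.503
```

play_rows(commands=[{"fingers": 0,"tx": 0,"ty": 0,"tz": 0,"ax": -0.039,"ay": 0,"az": 0},{"fingers": 0,"tx": 0,"ty": 0,"tz": 0,"ax": -0.078,"ay": 0,"az": 0},{"fingers": 0,"tx": 0,"ty": 0,"tz": 0,"ax": -0.117,"ay": 0,"az": 0},{"fingers": 0,"tx": 0,"ty": 0,"tz": 0,"ax": -0.156,"ay": 0,"az": 0},{"fingers": 0,"tx": 0,"ty": 0,"tz": 0,"ax": -0.195,"ay": 0,"az": 0}])

```text
time_s: 40.28
tcp_pos: [0.5795, -0.1616, 0.3687]
ee_rot: [[-0.002, -0.103, -0.995], [0.001, -0.995, 0.103], [-1.0, -0.001, 0.002]]
wrist_force: [0.5, 0.3, -1.2]
gripper_width: 0.499
```

```bash
python3 -c "
from h import *
st(); move([.49,-.15,.34],-88)"
```

```text
t 40.28 tcp [ 0.5795 -0.1616  0.3687] yaw -95.94 tilt [-0.002  0.001 -1.   ] F [ 0.5  0.3 -1.2] M [-0.   -0.07  0.03] w 43.4 j [ -0.  17.  10.  -0. -84.  84.]
t [ 0.0386 -0.003   0.1202] a [-0.0441  0.0007  0.0002] mm [28.9 -2.2 90.2] deg [-7.9  0.1  0. ]
```

play_rows(commands=[{"fingers": 0,"tx": 0.01,"ty": -0.003,"tz": 0.04,"ax": -0.02,"ay": 0,"az": 0},{"fingers": 0,"tx": 0.025,"ty": -0.003,"tz": 0.09,"ax": -0.044,"ay": 0,"az": 0},{"fingers": 0,"tx": 0.0386,"ty": -0.003,"tz": 0.12,"ax": -0.044,"ay": 0,"az": 0},{"fingers": 0,"tx": 0.0386,"ty": -0.003,"tz": 0.12,"ax": -0.044,"ay": 0,"az": 0},{"fingers": 0,"tx": 0.0386,"ty": -0.003,"tz": 0.12,"ax": -0.044,"ay": 0,"az": 0}])

```text
time_s: 40.7
tcp_pos: [0.4894, -0.1496, 0.3404]
ee_rot: [[-0.001, 0.029, -1.0], [0.0, -1.0, -0.029], [-1.0, -0.0, 0.001]]
wrist_force: [-0.2, -1.0, 0.5]
gripper_width: 0.503
```

play_rows(commands=[{"fingers": 0,"tx": 0,"ty": 0,"tz": 0,"ax": 0,"ay": 0,"az": 0},{"fingers": 0,"tx": 0,"ty": 0,"tz": 0,"ax": 0,"ay": 0,"az": 0},{"fingers": 0,"tx": 0,"ty": 0,"tz": 0,"ax": 0,"ay": 0,"az": 0},{"fingers": 0,"tx": 0,"ty": 0,"tz": 0,"ax": 0,"ay": 0,"az": 0},{"fingers": 0,"tx": 0,"ty": 0,"tz": 0,"ax": 0,"ay": 0,"az": 0}])

```text
time_s: 41.12
tcp_pos: [0.4914, -0.1498, 0.3403]
ee_rot: [[-0.0, 0.028, -1.0], [0.0, -1.0, -0.028], [-1.0, -0.0, 0.0]]
wrist_force: [0.1, 0.3, 0.4]
gripper_width: 0.498
```

Run:
```python
from h import *
st(); p=shot('wrist','w7')
fit3(p,[.5282,-.164,.038],.1152,3.85); fit3(p,[.5322,-.2598,.03],.1152,3.85)
g=cv2.cvtColor(p['image'],cv2.COLOR_RGB2GRAY)
for l in cv2.createLineSegmentDetector().detect(g)[0][:,0]:
  s=l.reshape(2,2); n=np.hypot(*(s[0]-s[1])); q=unproj(p,s,.148)
  if n>15 and abs((q[0]-q[1])[1])<.002 and (q[:,0]>.553).all() and (q[:,0]<.62).all() and (q[:,1]<-.12).all() and (q[:,1]>-.3).all(): print(np.round(l,1),q[:,:2].round(4).tolist())
t=shot('top')
for n in ('bishop','oak','tumbler','crate','clamp1'): print(n,[(np.round(d['uv']).tolist(),round(d['score'],2)) for d in spotter.find_in(n,t)])
```

```text
t 41.12 tcp [ 0.4914 -0.1498  0.3403] yaw -88.41 tilt [-0.  0. -1.] F [0.1 0.3 0.4] M [-0.07  0.   -0.06] w 43.3 j [  1.   8.  -5.  -0. -77.  90.]
foot [ 0.5292 -0.1612] yaw -0.9 phi 3.816 pitch 0.0555 iou 0.97
foot [ 0.5325 -0.2593] yaw 0.4 phi 3.79 pitch 0.054 iou 0.961
[296.   70.6 295.6 130.6] [[0.608, -0.1329], [0.5614, -0.1333]]
[367.2 111.8 369.1  71.8] [[0.578, -0.1918], [0.6088, -0.1914]]
[414.2  71.6 409.8 129.6] [[0.6101, -0.2277], [0.565, -0.228]]
bishop [([324.0, 185.0], 0.56)]
oak []
tumbler [([420.0, 176.0], 0.93), ([404.0, 170.0], 0.56)]
crate [([469.0, 195.0], 0.58)]
clamp1 [([174.0, 303.0], 0.69)]
```

View pics/w7.png

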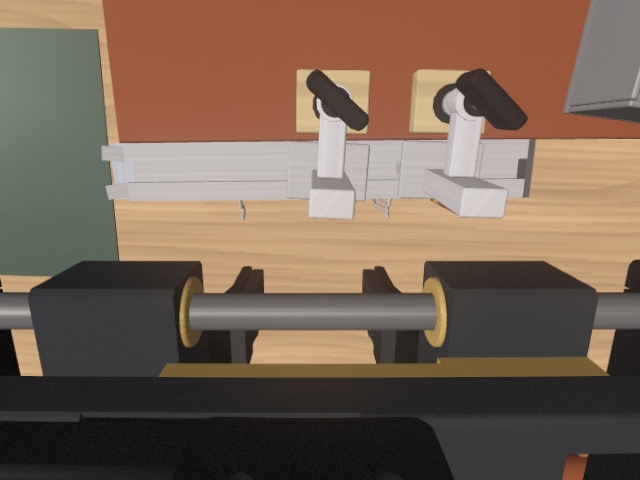

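```bash
python3 -c "
from h import *
print(job.finish_job())"
```

```text
the job is handed in; nothing more can be done
None
```

Both glued spots are clamped and the job is handed in; the station reported no verdict. There were two blocks, so two clamps are in the rail (far block first) and the third stays on the mat.

**Last checks (model fitted to the wrist picture, both clamps released):**

| | Near block | Far block |
|---|---|---|
| Screw angle | about 3.82 rad | about 3.79 rad (3.85 just after tightening) |
| Past the expected end of the rail play (about 3.54 rad) | about 0.28 rad, roughly 14 N | about 0.25–0.3 rad, roughly 13–16 N |
| Tilt (about 0.046 rad means the play is taken up) | about 0.055 rad | about 0.054 rad |
| Pad against block centre, along the rail | within about 1 mm | within about 1 mm |

- **Blocks:** they show no measurable shift from their first positions.
- **Forces:** the largest wrist force I read was about 7 N, and the clock stood at about 41 s.
- **Not fully confirmed:**
  - The grip force comes from the screw angle alone, because the wrist torque was too small to show it.
  - In the last top picture the oak was not detected and the two seated clamps did not show, as the arm is probably in the way. The bishop, tumbler and crate were where they started.
  - Each clamp fits as turned 2–3° from the rail's direction, about what the rail's play allows.

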